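# Put the sauce warmer back together after washing up

### The arm

A 6-joint arm with a two-finger parallel gripper is mounted at the origin on a cart in front of the work surface, level with it; the furniture and walls round the work are solid. World frame = base frame: x ahead of the robot, y to its left, z up, the work surface at z = 0. Lengths are in m, angles in rad, forces in N, time in s.
With the tool pointing down it reaches from about 0.325 to 0.85 m from the base axis. Payload 4.4 kg.
Tool frame: the origin (TCP) lies midway between the tips of the shut fingers; the grasp point (between the pads) lies 19 mm behind it; z points along the fingers, y is the line along which they close (so a half turn about z gives the same grasp; the last joint's range is limited). The gripper opens to 94 mm and grips with 3 to 60 N. Pads are 16 mm wide; open, the fingers measure 119 mm over their backs; the gripper's body (75 mm by 177 mm) begins 78 mm behind the grasp point.
Start: joints at [-1.347, 0.207, 1.542, -0, 1.393, -0.15], TCP at [0.21, -0.535, 0.205] pointing down, gripper open.
Joint ranges: [-2.73, 2.73], [-0.86, 2.22], [0.23, 2.46], [-1.11, 4.25], [0.08, 2.63], [-2.82, 2.82]. Speed limits (rad/s): [2.79, 2.79, 3.14, 3.14, 3.14, 3.14].

### API

Orientations are given as a 3x3 rotation matrix whose columns are the frame's x, y, z axes.
In Python, from bench import manip gives the robot as it stands. The module is installed in compiled form; this text tells all that it offers.
- The arm moves only by the shell command python3 -m handwheel 'ROWS' [FORCE]. ROWS is JSON, a list that holds one entry, the list of rows, each a list of 5 numbers: the shift along the world's x, y, z normalised to -1 to 1, where 1 is 50 cm, then the turn about the world's z normalised to -1 to 1, where 1 is pi/4 rad, then the opening, from 0 (shut) to 1 (fully open). A call has exactly 10 rows; each row is the pose to reach, as a shift and turn from the pose commanded when the call began; what a row does not reach only later rows make up. A row lasts 1/12 s, in which the tool goes at most 41.7 mm and 7.16 degrees, less where a joint would pass 70% of its speed; a pose out of reach is approached as far as the arm can. A call with a number of a shift or a turn outside -1 to 1 is refused whole. A call with a gripper value outside its range is refused whole. The fingers move at their own pace and stop on an object; FORCE is the grip in N (left out, the last holds). Time passes only in rows, so rows that repeat a pose let the fingers close, or fill a call up. It gives the time, the measured TCP pose, the force, the opening and the grip force at its end, in the units of the state.
- manip.observe(): the state, without advancing time (a new reading comes with each control period).
- manip.capture(name): name is "side" or "top"; returns a dict with "frame" (400x640x3 uint8, red, green, blue), "fx", "fy", "cx", "cy" (pixels), "k1" (the pictures are not rectified: a ray, as slopes to the right and down, at radius r is drawn at 1 + k1 r^2 times it, then the intrinsics apply), "world_from_camera" (4x4, takes a point from camera to world coordinates). Camera axes: x right, y down, z forward; pixel columns grow to the right and rows downward; lengths in m; the calibration is good to about 2 mm. A picture is of the moment at which its call begins. There is no depth.
- manip.job_done(): hands the job in; it is judged then, once.
The state is a dict: "time_s": time; "qpos": joint angles; "joint_velocities": joint speeds; "effort": joint torques, N m; "tool_pos": TCP position; "eef_rot": TCP orientation; "ft_force": force on the tool from outside, world axes, zero at the start; "ft_torque": the same for the moment, N m; "width": finger opening in m; "finger_force": force on a finger pad.
Only numpy, scipy, OpenCV 4.12 (cv2) and the standard library are available. Lean on these libraries where they do the work, as an engineer would, in place of code of your own. Each camera call takes 0.05 s, during which the arm holds its last target. There are 200 camera calls.

### The job

Put the washed sauce warmer back together: press every lid that is here down into a well of its own until its rim sits flat on the deck all round, and push the thermostat knob fully home on the square spindle and leave it turned to off, its pointer at the off mark. Take the splash guard out of the drying rack and stand it in the middle of the channel behind the wells, leaning back against the rail. The order is up to you; leave the other things on the stand where they are.

Things in the scene. Friction and masses are not known exactly. Their poses are not given: they have to be found in the camera images.
- warmer: fixed stainless sauce warmer, flat deck 90 mm above the stand, 260 deep (its x, -134 to +126 mm) x 204 mm wide (y +-102). Origin on the stand surface; x points from the control strip at the front (robot side) to the guard channel at the back. Four rectangular well mouths, 57 (x) x 75 (y) mm, two rows of two, pitch 72 mm in x, 90 mm in y
- well0 (a point): centre of the mouth of well 0 at deck height, front left; axes as the warmer. Any lid fits any well. A stiff black silicone seal in the mouth first holds a lid about 6 mm proud; about 12 N pressed on the lid's middle starts pushing it down, and it stays where it is pressed
- well1 (a point): centre of the mouth of well 1 at deck height, front right; axes as the warmer. Any lid fits any well. A stiff black silicone seal in the mouth first holds a lid about 6 mm proud; about 12 N pressed on the lid's middle starts pushing it down, and it stays where it is pressed
- well2 (a point): centre of the mouth of well 2 at deck height, back left; axes as the warmer. Any lid fits any well. A stiff black silicone seal in the mouth first holds a lid about 6 mm proud; about 12 N pressed on the lid's middle starts pushing it down, and it stays where it is pressed
- well3 (a point): centre of the mouth of well 3 at deck height, back right; axes as the warmer. Any lid fits any well. A stiff black silicone seal in the mouth first holds a lid about 6 mm proud; about 12 N pressed on the lid's middle starts pushing it down, and it stays where it is pressed
- lid0: loose lid (may be absent; all alike), 0.16 kg: steel flange 66 (its x) x 84 (y) x 4 mm; under it a plug 52 x 70 mm, 10 mm deep, enters a mouth with 2.5 mm play a side; on top a bar handle 12 mm thick (x), 46 mm long (y). Origin: middle of the plug underside, z up; flange underside at 10 mm, flange top 14, handle 14 to 36. Home in a well, either way round, the origin is 10 mm below the deck
- lid1: loose lid (may be absent; all alike), 0.16 kg: steel flange 66 (its x) x 84 (y) x 4 mm; under it a plug 52 x 70 mm, 10 mm deep, enters a mouth with 2.5 mm play a side; on top a bar handle 12 mm thick (x), 46 mm long (y). Origin: middle of the plug underside, z up; flange underside at 10 mm, flange top 14, handle 14 to 36. Home in a well, either way round, the origin is 10 mm below the deck
- lid2: loose lid (may be absent; all alike), 0.16 kg: steel flange 66 (its x) x 84 (y) x 4 mm; under it a plug 52 x 70 mm, 10 mm deep, enters a mouth with 2.5 mm play a side; on top a bar handle 12 mm thick (x), 46 mm long (y). Origin: middle of the plug underside, z up; flange underside at 10 mm, flange top 14, handle 14 to 36. Home in a well, either way round, the origin is 10 mm below the deck
- lid3: loose lid (may be absent; all alike), 0.16 kg: steel flange 66 (its x) x 84 (y) x 4 mm; under it a plug 52 x 70 mm, 10 mm deep, enters a mouth with 2.5 mm play a side; on top a bar handle 12 mm thick (x), 46 mm long (y). Origin: middle of the plug underside, z up; flange underside at 10 mm, flange top 14, handle 14 to 36. Home in a well, either way round, the origin is 10 mm below the deck
- knob: loose black knob, round skirt 50 mm across and 21 mm high, on it a bar grip 42 mm long (its x), 14 mm thick (y), top at 43 mm; 0.06 kg. Square bore 17.6 mm wide (sides along x and y; lowest 3 mm widened to 22), 19 mm deep, open below. Origin: centre of the underside, z up. Pointer (sloping nose, white line) at the +x end of the bar
- knob_pointer (a point): the pointer of the knob: 23 mm along +x from the knob's origin, at the height of its underside
- spindle (a point): foot of the thermostat's upright square brass spindle on the front strip (turns with it), 93 mm above the stand; the knob's underside rests there when home. 16 mm wide, sides along its x and y, 18 mm high, the upper 6 mm a cone. Its x points at the off mark when the joint is 0, so the knob goes on with its x along the spindle's x
- thermostat (a joint): angle of the spindle: 0 is off (a firm stop; the fitted knob has up to 0.1 rad of play on it), grows anticlockwise seen from above, to 1.6; it stays where it is left and needs about 0.06 N m to turn. Starts somewhere between 0.5 and 1.2
- off_mark (a point): where the pointer must stand at off: 23 mm from the spindle axis towards the wells (warmer +x), 93 mm above the stand; the black bar mark is on the deck just beyond
- guard: loose sheet-metal splash guard, flat panel 160 wide (its y) x 125 high (z) x 6 mm thick, 0.22 kg, with a 10 mm thick hem along the top 16 mm, to be gripped from above. Origin at the middle of its bottom edge; z up along the panel, x its normal; either face may lean on the rail. Starts upright in the drying rack
- guard_top (a point): middle of the guard's top edge, 125 mm along z from its origin
- channel (a point): middle of the floor of the guard channel (on the deck, 90 mm up), axes as the warmer. It runs along y, 172 mm long, 16 mm wide inside, lips 10 mm high. The rail (round, 10 mm thick) runs along y 29 mm behind it (+x), its axis 80 mm above the deck, on posts at y +-94. With its foot against the front lip the guard leans back about 0.3 rad
- guard_rail (a point): middle of the round rail (10 mm thick) that the guard leans back on; it runs along the warmer's y, 80 mm above the deck, on posts at y +-94 mm
- rack: fixed wire drying rack, 64 (x) x 126 (y) x 75 mm high; the guard stands in its middle slot (14 mm wide, along the rack's y) on wires 12 mm above the stand. Origin at the centre of its underside
- carton: small carton, 42 x 62 x 126 mm, at the back; leave alone
- timer: round twist timer, 66 mm across, 48 mm high, near the front edge; leave alone
- cup_a: small steel cup, 64 mm across, 36 mm high, left of the warmer; leave alone

How it is judged:
At the end, for the whole second after the job is handed in: Each lid present in its own well: 6 mm of centre, 1.5 mm of home, level to 0.035 rad; knob home (4 mm off axis, 2.5 mm up at most), spindle within 0.16 rad of off, pointer within 7 mm of the mark; guard foot in the channel, 30 mm of its middle, leaning back 0.12 to 0.45 rad; all at rest (((horizontal distance between lid0 and well0 below 0.006 m and z of lid0 in the frame of well0 below -0.0085 m) or (horizontal distance between lid0 and well1 below 0.006 m and z of lid0 in the frame of well1 below -0.0085 m) or (horizontal distance between lid0 and well2 below 0.006 m and z of lid0 in the frame of well2 below -0.0085 m) or (horizontal distance between lid0 and well3 below 0.006 m and z of lid0 in the frame of well3 below -0.0085 m)) and angle between each of lid0, lid1, lid2, lid3's own z axis and vertical below 0.035 rad and linear speed of each of lid0, lid1, lid2, lid3, guard below 0.02 m/s and ((horizontal distance between lid1 and well0 below 0.006 m and z of lid1 in the frame of well0 below -0.0085 m) or (horizontal distance between lid1 and well1 below 0.006 m and z of lid1 in the frame of well1 below -0.0085 m) or (horizontal distance between lid1 and well2 below 0.006 m and z of lid1 in the frame of well2 below -0.0085 m) or (horizontal distance between lid1 and well3 below 0.006 m and z of lid1 in the frame of well3 below -0.0085 m)) and ((horizontal distance between lid2 and well0 below 0.006 m and z of lid2 in the frame of well0 below -0.0085 m) or (horizontal distance between lid2 and well1 below 0.006 m and z of lid2 in the frame of well1 below -0.0085 m) or (horizontal distance between lid2 and well2 below 0.006 m and z of lid2 in the frame of well2 below -0.0085 m) or (horizontal distance between lid2 and well3 below 0.006 m and z of lid2 in the frame of well3 below -0.0085 m)) and ((horizontal distance between lid3 and well0 below 0.006 m and z of lid3 in the frame of well0 below -0.0085 m) or (horizontal distance between lid3 and well1 below 0.006 m and z of lid3 in the frame of well1 below -0.0085 m) or (horizontal distance between lid3 and well2 below 0.006 m and z of lid3 in the frame of well2 below -0.0085 m) or (horizontal distance between lid3 and well3 below 0.006 m and z of lid3 in the frame of well3 below -0.0085 m)) and horizontal distance between knob and spindle below 0.004 m and z of knob in the frame of spindle below 0.0025 m and angle between knob's own z axis and vertical below 0.06 rad and horizontal distance between knob_pointer and off_mark below 0.007 m and value of joint thermostat below 0.16 rad and x of guard in the frame of channel between -0.009 and 0.009 m and y of guard in the frame of channel between -0.03 and 0.03 m and z of guard in the frame of channel below 0.006 m and x of guard_top in the frame of channel above 0.01 m and angle between guard's own z axis and vertical between 0.12 and 0.45 rad); the robot touches nothing.
It fails at once if a thing that is not part of the warmer (carton, timer, steel cup) is displaced by more than 50 mm (distance of any of carton, timer, cup_a from where it was at the start of the episode above 0.05 m).
Of lid0, lid1, lid2, lid3 only 2 to 4 are there at a start; the rules pass over those that are not, and their reading is None.
At some moment in a run one of lid0, lid1, lid2, lid3, knob may be knocked a few centimetres aside while the robot is not near it.
It also fails if it takes over 210 s, if anything falls off the work surface, if the arm or the gripper's body presses on something with over 40 N, if the wrist force passes 120 N, or if a joint passes its speed limit or range.

## Working session

There is one attempt and no reset: what is moved stays moved. The work goes in short steps, Python scripts to look and compute and a shell command to move; the robot and the scene stay as the last step left them, time stands still between calls to the robot, and variables do not carry over. Pictures are saved under pics/ and viewed, at most 14 in all, crops included, and the job is handed in when it is done.

```bash
mkdir -p pics
cat > h.py <<'E'
import numpy as np, cv2
from bench import manip
def cap(n,f=None):
    c=manip.capture(n); 
    if f: cv2.imwrite('pics/'+f+'.png',c['frame'][:,:,::-1])
    np.save(n+'.npy',c,allow_pickle=True)
    return c
def load(n): return np.load(n+'.npy',allow_pickle=True).item()
def ray(c,u,v):
    d=np.array([(u-c['cx'])/c['fx'],(v-c['cy'])/c['fy']]); p=d.copy()
    for _ in range(30): p=d/(1+c['k1']*(p@p))
    T=np.array(c['world_from_camera']); return T[:3,3],T[:3,:3]@np.array([p[0],p[1],1])
def at(c,u,v,z):
    o,d=ray(c,u,v); return o+d*(z-o[2])/d[2]
def proj(c,P):
    T=np.array(c['world_from_camera']); q=T[:3,:3].T@(np.array(P,float)-T[:3,3]); s=q[:2]/q[2]
    s=s*(1+c['k1']*(s@s)); return np.array([c['fx']*s[0]+c['cx'],c['fy']*s[1]+c['cy']])
E
python3 - <<'E'
from h import *
for n in('top','side'):
    c=cap(n,n+'0'); print(n,c['fx'],c['k1'],np.round(c['world_from_camera'],3).tolist())
s=manip.observe(); print(s['tool_pos'],s['eef_rot'],s['width'],s['time_s'])
E
```

```text
top 361.9474679016677 -0.0418965830795201 [[0.017, -0.996, 0.09, 0.493], [-1.0, -0.017, 0.0, 0.149], [0.001, -0.09, -0.996, 1.08], [0.0, 0.0, 0.0, 1.0]]
side 427.28209609032274 -0.09073751811347439 [[-0.998, -0.049, 0.039, 0.509], [-0.06, 0.548, -0.835, 0.991], [0.02, -0.835, -0.549, 0.687], [0.0, 0.0, 0.0, 1.0]]
[ 0.21033813 -0.53440663  0.20443551] [[ 9.30571603e-01  3.66109667e-01 -4.51512278e-04]
 [ 3.66109838e-01 -9.30569675e-01  1.91494582e-03]
 [ 2.80916544e-04 -1.94729729e-03 -9.99998065e-01]] 0.09403430838727578 0.1
```

View pics/top0.png

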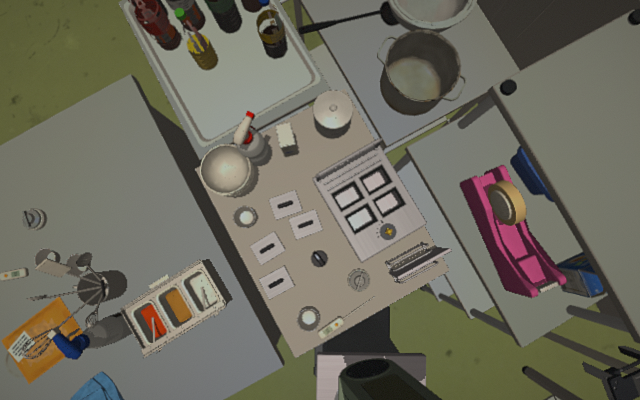

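View pics/side0.png

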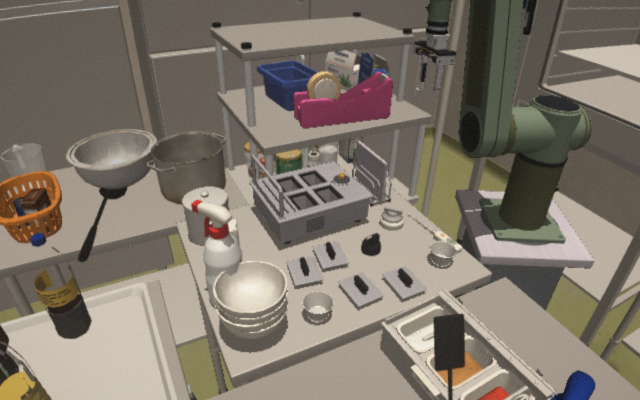

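The top view shows four lids near (285,204), (304,223), (267,247) and (275,282), with the knob at (319,258). The warmer is at about (370,205), the spindle at (388,231), and the guard in its rack at (417,262). The side view agrees: four lids, and a tall shelf beyond the warmer. I'll zoom in to measure.

Run:
```python
from h import *
c=load('top'); f=c['frame'][:,:,::-1]
a=cv2.resize(f[138:288,300:460],None,fx=5,fy=4,interpolation=cv2.INTER_CUBIC)
a=cv2.resize(f[140:290,300:460],(800,750),interpolation=cv2.INTER_CUBIC)[:600]
cv2.imwrite('pics/w.png',cv2.resize(f[140:285,300:460],(640,580),interpolation=cv2.INTER_CUBIC))
cv2.imwrite('pics/l.png',cv2.resize(f[180:310,235:345],(495,585),interpolation=cv2.INTER_CUBIC))
```

```text
(no output)
```

View pics/w.png

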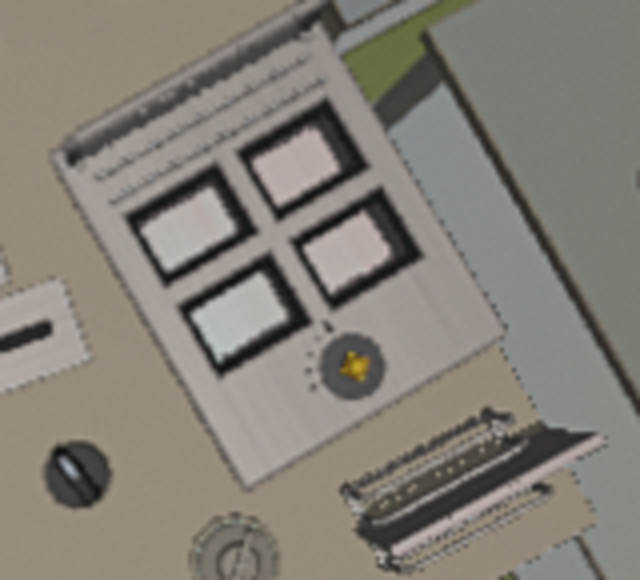

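View pics/l.png

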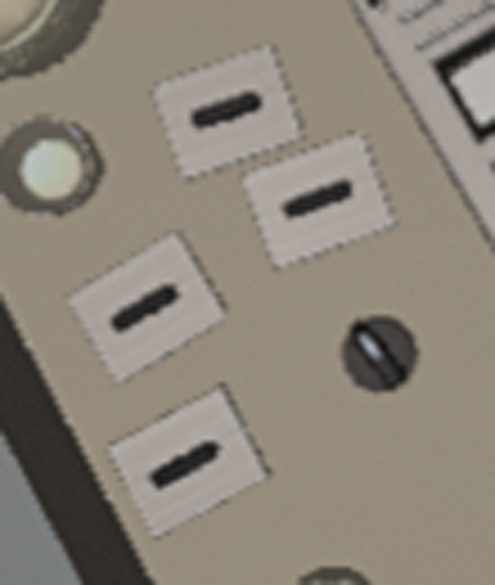

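Crop w (×4, offset 300,140) gives the well mouths, deck corners, spindle at about (354,365) and guard hem from (383,545) to (605,437). Crop l (×4.5, offset 235,180) gives the corners of the four lids and the knob at (380,353), its white line towards the upper left.

```bash
cat > m.py <<'E'
from h import *
from scipy.optimize import least_squares
c=load('top')
W=lambda p,z:at(c,300+(p[0]+.5)/4-.5,140+(p[1]+.5)/4-.5,z)
L=lambda p,z:at(c,235+(p[0]+.5)/4.5-.5,180+(p[1]+.5)/4.5-.5,z)
wells={3:[(240,152),(330,100),(368,170),(280,218)],2:[(126,215),(218,165),(257,235),(170,285)],1:[(292,238),(383,188),(422,255),(335,307)],0:[(180,305),(268,255),(312,325),(222,377)]}
loc=[];P=[]
for k,v in wells.items():
    cx=36*(1 if k>=2 else -1)/1e3; cy=45*(1 if k%2==0 else -1)/1e3
    for (sx,sy),p in zip([(1,1),(1,-1),(-1,-1),(-1,1)],v):
        loc.append((cx+sx*.0285,cy+sy*.0375)); P.append(W(p,.09)[:2])
loc=np.array(loc);P=np.array(P)
R=lambda t:np.array([[np.cos(t),-np.sin(t)],[np.sin(t),np.cos(t)]])
s=least_squares(lambda q:(loc@R(q[2]).T+q[:2]-P).ravel(),[.5,0,-.4])
print('wells centre',s.x, 'deg',np.degrees(s.x[2]),'rms mm',1e3*np.sqrt(np.mean(s.fun**2)))
t=s.x[2];toW=lambda p:R(t)@np.array(p)+s.x[:2]
fromW=lambda p:R(t).T@(np.array(p)[:2]-s.x[:2])
for k in wells: print('well',k,toW((36e-3*(1 if k>=2 else -1),45e-3*(1 if k%2==0 else -1))))
for n,p,z in [('FL',(248,490),.09),('FR',(505,330),.09),('spin base',(354,365),.1),('mark',(328,326),.09)]:
    print(n,W(p,z),'in wells frame',fromW(W(p,z)))
for n,v in dict(A=[(152,90),(270,45),(303,132),(188,178)],B=[(243,178),(360,133),(396,222),(278,268)],C=[(67,298),(178,233),(228,310),(120,382)],D=[(108,448),(222,384),(271,474),(155,536)]).items():
    q=np.array([L(p,.014)[:2] for p in v]); d=q[0]-q[1]+q[3]-q[2]
    print('lid',n,q.mean(0),'yaw',np.degrees(np.arctan2(d[1],d[0]))-90,'size',np.linalg.norm(d)/2,np.linalg.norm(q[0]+q[1]-q[2]-q[3])/2)
print('knob skirt',L((380,354),.021), 'bar',L((355,325),.043),L((405,388),.043))
a,b=W((383,545),.137),W((605,437),.137); print('hem',a,b,np.linalg.norm(a-b),'mid',(a+b)/2,np.degrees(np.arctan2(*(a-b)[1::-1]))-90)
for p in[(350,490),(500,415),(395,568),(545,488)]: print('rack',W(p,.075))
E
python3 m.py
```

```text
wells centre [0.5984461  0.0243885  0.54480971] deg 31.215297286087754 rms mm 1.786720990014939
well 3 [0.65255573 0.00456052]
well 2 [0.60591274 0.08153086]
well 1 [ 0.59097946 -0.03275386]
well 0 [0.54433648 0.04421647]
FL [0.42539287 0.04180642 0.09      ] in wells frame [-0.13897268  0.10458202]
FR [ 0.53675768 -0.13392489  0.09      ] in wells frame [-0.1348043  -0.10342335]
spin base [ 0.51096686 -0.02817263  0.1       ] in wells frame [-0.1020546   0.00038495]
mark [ 0.53750752 -0.01208489  0.09      ] in wells frame [-0.07101878  0.00038876]
lid A [0.58581063 0.26063237] yaw 22.4579880551846 size 0.0820626153947148 0.06224591807647817
lid B [0.52841867 0.19954735] yaw 22.181674044324495 size 0.08230702565104453 0.06301933266147304
lid C [0.45780949 0.30944972] yaw 33.078263209812164 size 0.08366355021069145 0.06230635669780106
lid D [0.35883165 0.28021226] yaw 29.616667595993874 size 0.084348837538856 0.06498861210858647
knob skirt [0.42973372 0.15796994 0.021     ] bar [0.4489576  0.17392029 0.043     ] [0.41004368 0.14165031 0.043     ]
hem [ 0.39472144 -0.04057869  0.137     ] [ 0.4660565  -0.18564252  0.137     ] 0.16165458622703407 mid [ 0.43038897 -0.1131106   0.137     ] 26.185625363274184
rack [ 0.42544365 -0.0301719   0.075     ]
rack [ 0.47845023 -0.13433738  0.075     ]
rack [ 0.3727649  -0.06136969  0.075     ]
rack [ 0.42868289 -0.16540694  0.075     ]
```

Run:
```python
from h import *
c=load('side'); f=c['frame'][:,:,::-1]
cv2.imwrite('pics/s1.png',cv2.resize(f[130:310,240:430],(633,600),interpolation=cv2.INTER_CUBIC))
```

```text
(no output)
```

View pics/s1.png

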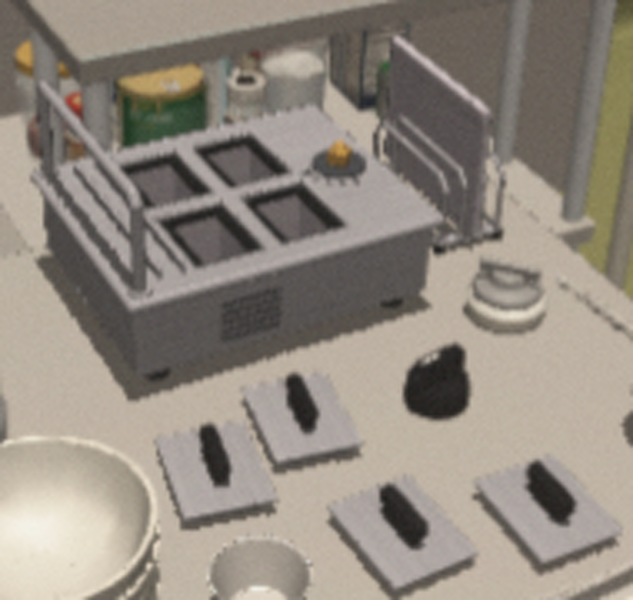

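Side view: the knob's white pointer is on its left side, which is world +x, so its yaw is about 40°. There are four lids and the four wells are empty. Next I'll refine the warmer and lid poses with an edge fit in both cameras and triangulate the shelf.

```bash
cat > fit.py <<'E'
from h import *
from scipy.optimize import least_squares
from scipy.ndimage import map_coordinates, gaussian_filter
def fitquads(cams,quads,z,pose,inside,extra=None,it=12,w=3.0):
    """quads: list of 4-corner arrays in body frame; inside=+1 bright inside; returns pose x,y,yaw"""
    q=np.array(pose,float); G={n:gaussian_filter(c['frame'].astype(float).mean(2),.6) for n,c in cams.items()}
    for k in range(it):
        obs=[]
        for n,c in cams.items():
            for Q in quads:
                m=Q.mean(0)
                for a,b in zip(Q,np.roll(Q,-1,0)):
                    for s in np.linspace(.12,.88,12):
                        p=a+(b-a)*s; nb=np.array([(b-a)[1],-(b-a)[0]]); nb/=np.linalg.norm(nb)
                        if nb@(p-m)<0: nb=-nb
                        R=np.array([[np.cos(q[2]),-np.sin(q[2])],[np.sin(q[2]),np.cos(q[2])]])
                        u=proj(c,[*(R@p+q[:2]),z]); e=proj(c,[*(R@(p+nb*.002)+q[:2]),z])-u
                        t=proj(c,[*(R@(p+(b-a)*.01)+q[:2]),z])-u; t/=np.linalg.norm(t); nn=np.array([-t[1],t[0]]); nn*=np.sign(nn@e)
                        r=np.arange(-w,w+.01,.1); pr=map_coordinates(G[n],[u[1]+nn[1]*r,u[0]+nn[0]*r],order=1)
                        g=-inside*np.gradient(pr); j=np.argmax(g)
                        if g[j]>.6 and 0<j<len(r)-1: obs.append((c,p,nn,u@nn+r[j]))
        def f(x):
            R=np.array([[np.cos(x[2]),-np.sin(x[2])],[np.sin(x[2]),np.cos(x[2])]])
            return [proj(c,[*(R@p+x[:2]),z])@nn-d for c,p,nn,d in obs]
        s=least_squares(f,q,loss='soft_l1',f_scale=.4); q=s.x; w=max(1.5,w*.85)
    return q,np.median(np.abs(f(q))),len(obs)
def rect(cx,cy,lx,ly): return np.array([(cx+a*lx/2,cy+b*ly/2) for a,b in[(1,1),(1,-1),(-1,-1),(-1,1)]])
WELLS=[rect(36e-3*a,45e-3*b,.057,.075) for a,b in[(-1,1),(-1,-1),(1,1),(1,-1)]]
LID=[rect(0,0,.066,.084)]
E
cat > r.py <<'E'
from fit import *
T,S=load('top'),load('side')
for cs in({'top':T},{'side':S},{'top':T,'side':S}):
    print(list(cs),'wells',fitquads(cs,WELLS,.09,[.5984,.0244,.545],-1))
    for n,p in dict(A=(.586,.261,.39),B=(.528,.2,.387),C=(.458,.309,.577),D=(.359,.280,.517)).items(): print(n,fitquads(cs,LID,.014,p,1))
def tri(a,b):
    o1,d1=ray(T,*a);o2,d2=ray(S,*b);x=np.linalg.lstsq(np.c_[d1,-d2],o2-o1,rcond=None)[0];p,q=o1+d1*x[0],o2+d2*x[1];return (p+q)/2,np.linalg.norm(p-q)
print('shelf corner',tri((407,149),(262,147)),'cap',tri((508,88),(247,46)))
for z in(.3,.45): print(at(T,407,149,z),at(T,460,240,z),at(T,522,345,z))
print('spindle tip',tri((388.3,231),(340,174)),'hem',tri((395.5,276),(385,164)),tri((451,249),(358,143)))
E
python3 r.py
```

```text
['top'] wells (array([0.59848327, 0.02580021, 0.54684092]), np.float64(0.1500721064740702), 192)
A (array([0.58548426, 0.26270852, 0.3590317 ]), np.float64(0.33012693454122655), 45)
B (array([0.52901558, 0.20150433, 0.35856528]), np.float64(0.38730765486189966), 48)
C (array([0.4567501 , 0.31076943, 0.56388919]), np.float64(0.4094349678257103), 48)
D (array([0.35747519, 0.28160548, 0.50941089]), np.float64(0.40864857902812446), 48)
['side'] wells (array([0.59762223, 0.02657239, 0.54774099]), np.float64(0.2061966145628702), 186)
A (array([0.58335319, 0.25998   , 0.35945914]), np.float64(0.2700655288495568), 29)
B (array([0.526875  , 0.19999483, 0.37556973]), np.float64(0.17244862651331516), 24)
C (array([0.45522862, 0.30998763, 0.57818132]), np.float64(0.10374035119883729), 24)
D (array([0.35639791, 0.28084405, 0.50689606]), np.float64(0.15132516331133417), 24)
['top', 'side'] wells (array([0.59830061, 0.02591663, 0.54738009]), np.float64(0.1991025940407667), 377)
A (array([0.58455646, 0.26161477, 0.3556146 ]), np.float64(0.30661234542387206), 72)
B (array([0.52785278, 0.20085928, 0.3
[... 189 characters left out ...]
4(0.301702379201231), 72)
shelf corner (array([ 0.72791289, -0.06638314,  0.15920772]), np.float64(0.009803723424096578)) cap (array([ 0.78987291, -0.21261981,  0.39940873]), np.float64(0.0014069073996318697))
[ 0.68769187 -0.03359304  0.3       ] [ 0.4899859  -0.14790258  0.3       ] [ 0.26840717 -0.28023571  0.3       ]
[0.65019748 0.0015725  0.45      ] [ 0.49050879 -0.09075623  0.45      ] [ 0.3115379  -0.19764274  0.45      ]
spindle tip (array([ 0.51191545, -0.02724827,  0.10779079]), np.float64(0.0028415075118321184)) hem (array([ 0.39352653, -0.04064805,  0.13804175]), np.float64(0.001971330449383696)) (array([ 0.46467592, -0.18980662,  0.12615324]), np.float64(0.001502487326057674))
```

Run:
```python
from h import *
T,S=load('top'),load('side')
o,d1=ray(S,262.5,151.6);_,d2=ray(S,358,131.5);n=np.cross(d1,d2)
for p in[(407,149),(430,189),(460,240)]:
    a,b=ray(T,*p); print(a+b*((o-a)@n)/(b@n))
cv2.imwrite('pics/s2.png',cv2.resize(S['frame'][90:200,200:440,::-1],(796,365),interpolation=cv2.INTER_CUBIC))
```

```text
[ 0.7261802  -0.06969078  0.14602368]
[ 0.62057064 -0.1286907   0.1486625 ]
[ 0.48946522 -0.20480631  0.15063687]
```

View pics/s2.png

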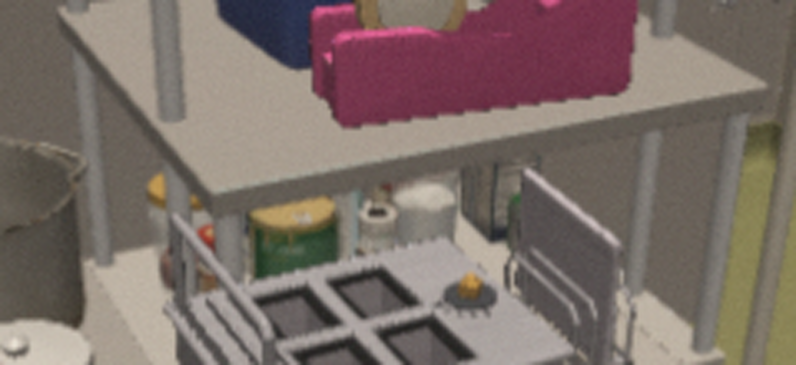

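The shelf board is at z≈0.15, with its near edge running (0.726,−0.070) to (0.489,−0.205), about 40 mm outside the warmer. I'll retract towards the base first, then swing in.

```bash
python3 -m handwheel '[[[-0.1,0.39,0.1,0,0.5],[-0.1,0.39,0.1,0,0.5],[-0.1,0.39,0.1,0,0.5],[-0.1,0.39,0.1,0,0.5],[-0.1,0.39,0.1,0,0.5],[-0.1,0.39,0.1,0,0.5],[-0.1,0.39,0.1,0,0.5],[-0.1,0.39,0.1,0,0.5],[-0.1,0.39,0.1,0,0.5],[-0.1,0.39,0.1,0,0.5]]]' 40
python3 -m handwheel '[[[0.4,0.58,0,1,0.5],[0.4,0.58,0,1,0.5],[0.4,0.58,0,1,0.5],[0.4,0.58,0,1,0.5],[0.4,0.58,0,1,0.5],[0.4,0.58,0,1,0.5],[0.4,0.58,0,1,0.5],[0.4,0.58,0,1,0.5],[0.4,0.58,0,1,0.5],[0.4,0.58,0,1,0.5]]]'
```

```text
time_s: 0.93
tool_pos: [0.1606, -0.3408, 0.2547]
eef_rot: [[0.931, 0.366, -0.0], [0.366, -0.931, 0.002], [0.0, -0.002, -1.0]]
ft_force: [0.1, 0.2, 0.5]
width: 0.047
finger_force: 0.0
time_s: 1.77
tool_pos: [0.3623, -0.0473, 0.2547]
eef_rot: [[0.393, 0.92, -0.002], [0.92, -0.393, 0.002], [0.001, -0.002, -1.0]]
ft_force: [0.8, -0.2, 0.6]
width: 0.047
finger_force: 0.0
```

```bash
python3 -m handwheel '[[[0.332,0.497,-0.1,0.98,0.5],[0.332,0.497,-0.1,0.98,0.5],[0.332,0.497,-0.1,0.98,0.5],[0.332,0.497,-0.1,0.98,0.5],[0.332,0.497,-0.1,0.98,0.5],[0.332,0.497,-0.1,0.98,0.5],[0.332,0.497,-0.1,0.98,0.5],[0.332,0.497,-0.1,0.98,0.5],[0.332,0.497,-0.1,0.98,0.5],[0.332,0.497,-0.1,0.98,0.5]]]'
cat > g.py <<'E'
from fit import *
s=manip.observe(); P=np.array(s['tool_pos']); R=np.array(s['eef_rot']); th=np.arctan2(R[1,1],R[0,1])
print('t %.1f tcp'%s['time_s'],P.round(4),'th',round(np.degrees(th),2),'w',round(s['width'],4),'F',np.round(s['ft_force'],1))
def go(x,y,yaw=None):
    d=np.array([x,y])-P[:2]; t=0
    if yaw is not None:
        t=(np.degrees(yaw-th)+90)%180-90
    print('  rows dx %.4f dy %.4f turn %.4f | mm'%(d[0]/.5,d[1]/.5,t/45),(d*1e3).round(1),'deg',round(t,1))
C=np.array([.5983,.0259]);PSI=.5474;EX=np.array([np.cos(PSI),np.sin(PSI)]);EY=np.array([-EX[1],EX[0]])
def W(x,y): return C+EX*x+EY*y
E
python3 - <<'E'
from g import *
go(.5279,.2009,.3646)
E
```

```text
time_s: 2.6
tool_pos: [0.5264, 0.1971, 0.204]
eef_rot: [[-0.351, 0.936, -0.003], [0.936, 0.351, -0.002], [-0.001, -0.004, -1.0]]
ft_force: [-0.1, 0.4, -0.2]
width: 0.0466
finger_force: 0.0
t 2.6 tcp [0.5264 0.1971 0.204 ] th 20.54 w 0.0466 F [-0.1  0.4 -0.2]
  rows dx 0.0030 dy 0.0076 turn 0.0077 | mm [1.5 3.8] deg 0.3
```

```bash
python3 -m handwheel '[[[0.002,0.006,-0.1,0,0.4],[0.002,0.006,-0.2,0,0.4],[0.002,0.006,-0.25,0,0.4],[0.002,0.006,-0.3,0,0.4],[0.002,0.006,-0.34,0,0.4],[0.002,0.006,-0.36,0,0.4],[0.002,0.006,-0.372,0,0.4],[0.002,0.006,-0.372,0,0.4],[0.002,0.006,-0.372,0,0],[0.002,0.006,-0.372,0,0]]]' 40
python3 -m handwheel '[[[0,0,0,0,0],[0,0,0,0,0],[0,0,0,0,0],[0,0,0,0,0],[0,0,0,0,0],[0,0,0.1,0,0],[0,0,0.2,0,0],[0,0,0.3,0,0],[0,0,0.4,0,0],[0,0,0.4,0,0]]]'
python3 - <<'E'
from g import *
x,y=W(.036,.045); go(x,y,PSI)
c=cap('side','h1');cap('top')
u,v=proj(c,P).astype(int);print(u,v); cv2.imwrite('pics/h1.png',cv2.resize(c['frame'][v-60:v+60,u-80:u+80,::-1],(640,480)))
E
```

```text
time_s: 3.43
tool_pos: [0.5292, 0.2014, 0.0215]
eef_rot: [[-0.351, 0.936, 0.004], [0.936, 0.351, 0.001], [-0.001, 0.004, -1.0]]
ft_force: [0.6, 0.1, 0.4]
width: 0.0278
finger_force: 0.0
time_s: 4.27
tool_pos: [0.528, 0.2017, 0.2226]
eef_rot: [[-0.352, 0.936, 0.003], [0.936, 0.352, 0.001], [-0.0, 0.003, -1.0]]
ft_force: [0.5, -0.1, -0.7]
width: 0.0117
finger_force: 40.0
t 4.3 tcp [0.528  0.2017 0.2226] th 20.59 w 0.0117 F [ 0.5 -0.1 -0.7]
  rows dx 0.1552 dy -0.2373 turn 0.2394 | mm [  77.6 -118.7] deg 10.8
332 179
```

View pics/h1.png

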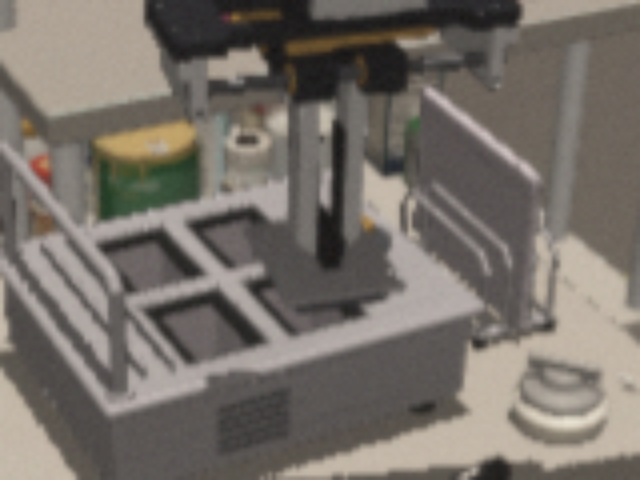

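The lid is held level. Next I'll carry it over well 2.

```bash
python3 -m handwheel '[[[0.08,-0.12,0,0.24,0],[0.155,-0.237,0,0.24,0],[0.155,-0.237,0,0.24,0],[0.155,-0.237,0,0.24,0],[0.155,-0.237,0,0.24,0],[0.155,-0.237,-0.1,0.24,0],[0.155,-0.237,-0.15,0.24,0],[0.155,-0.237,-0.185,0.24,0],[0.155,-0.237,-0.185,0.24,0],[0.155,-0.237,-0.185,0.24,0]]]'
python3 - <<'E'
from g import *
x,y=W(.036,.045); go(x,y,PSI)
for n in('side','top'):
    c=cap(n); u,v=proj(c,P).astype(int);
    if n=='side': a=c['frame'][v-50:v+50,u-60:u+60,::-1]
    else: b=c['frame'][v-50:v+50,u-60:u+60,::-1]
cv2.imwrite('pics/h2.png',np.hstack([cv2.resize(x,(400,333)) for x in (a,b)]))
E
```

```text
time_s: 5.2
tool_pos: [0.6028, 0.0837, 0.1245]
eef_rot: [[-0.521, 0.853, -0.005], [0.853, 0.521, 0.0], [0.003, -0.004, -1.0]]
ft_force: [0.2, 0.8, -0.5]
width: 0.0115
finger_force: 40.0
t 5.2 tcp [0.6028 0.0837 0.1245] th 31.42 w 0.0115 F [ 0.2  0.8 -0.5]
  rows dx 0.0057 dy -0.0013 turn -0.0012 | mm [ 2.8 -0.6] deg -0.1
```

View pics/h2.png

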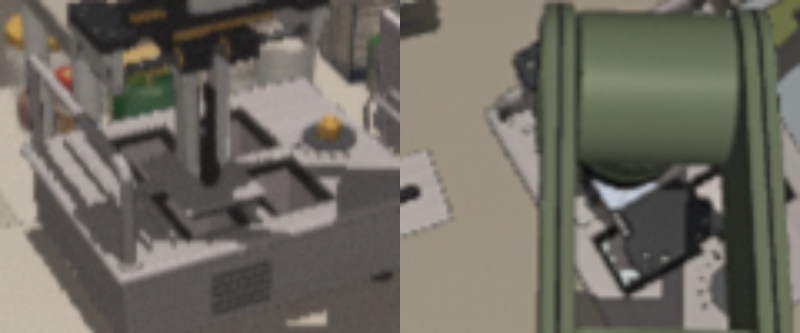

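```bash
python3 -m handwheel '[[[0,0,0,0,0],[0,0,0,0,0],[0,0,0,0,0],[0,0,0,0,0],[0,0,0,0,0],[0,0,0,0,0],[0,0,0,0,0],[0,0,0,0,0],[0,0,0,0,0],[0,0,0,0,0]]]'
python3 - <<'E'
from g import *
x,y=W(.036,.045); go(x,y,PSI)
c=cap('side')
# lid flange fit: origin z = tcp-.018, top of flange = tcp-.004
print(fitquads({'side':c},LID,P[2]-.004,[P[0],P[1],PSI],-1))
print(fitquads({'side':c},LID,P[2]-.008,[P[0],P[1],PSI],-1))
E
```

```text
time_s: 6.13
tool_pos: [0.605, 0.0829, 0.1269]
eef_rot: [[-0.521, 0.854, -0.0], [0.854, 0.521, -0.0], [0.0, -0.0, -1.0]]
ft_force: [0.1, -0.4, -2.1]
width: 0.0115
finger_force: 40.0
t 6.1 tcp [0.605  0.0829 0.1269] th 31.37 w 0.0115 F [ 0.1 -0.4 -2.1]
  rows dx 0.0013 dy 0.0004 turn -0.0001 | mm [0.7 0.2] deg -0.0
(array([0.61219685, 0.08392242, 0.93617102]), np.float64(0.4139212567204993), 27)
(array([0.60021537, 0.08702723, 0.62257069]), np.float64(0.47174033122291803), 18)
```

```bash
python3 -m handwheel '[[[0.001,0,-0.01,0,0],[0.001,0,-0.02,0,0],[0.001,0,-0.03,0,0],[0.001,0,-0.036,0,0],[0.001,0,-0.042,0,0],[0.001,0,-0.042,0,0],[0.001,0,-0.042,0,0],[0.001,0,-0.042,0,0],[0.001,0,-0.042,0,0],[0.001,0,-0.042,0,0]]]'
python3 -m handwheel '[[[0,0,-0.004,0,0],[0,0,-0.008,0,0],[0,0,-0.01,0,0],[0,0,-0.012,0,0],[0,0,-0.014,0,0],[0,0,-0.014,0,0],[0,0,-0.014,0,0],[0,0,-0.014,0,0],[0,0,-0.014,0,0],[0,0,-0.014,0,0]]]' 60
```

```text
time_s: 7.02
tool_pos: [0.6054, 0.083, 0.106]
eef_rot: [[-0.521, 0.854, -0.0], [0.854, 0.521, 0.0], [0.0, -0.0, -1.0]]
ft_force: [-1.2, 0.8, 1.6]
width: 0.0118
finger_force: 40.0
time_s: 7.85
tool_pos: [0.6054, 0.083, 0.1011]
eef_rot: [[-0.521, 0.854, -0.0], [0.854, 0.521, -0.0], [-0.0, -0.0, -1.0]]
ft_force: [-6.7, 0.5, 10.2]
width: 0.0114
finger_force: 60.0
```

```bash
python3 -m handwheel '[[[0,0,-0.004,0,0],[0,0,-0.006,0,0],[0,0,-0.008,0,0],[0,0,-0.01,0,0],[0,0,-0.012,0,0],[0,0,-0.012,0,0],[0,0,-0.012,0,0],[0,0,-0.012,0,0],[0,0,-0.012,0,0],[0,0,-0.012,0,0]]]'
```

```text
time_s: 8.68
tool_pos: [0.6054, 0.0829, 0.1005]
eef_rot: [[-0.521, 0.853, 0.0], [0.853, 0.521, -0.001], [-0.001, -0.0, -1.0]]
ft_force: [-16.6, -1.8, 34.5]
width: 0.0112
finger_force: 60.0
```

```bash
python3 -m handwheel '[[[0,0,0.01,0,0.3],[0,0,0.01,0,0.3],[0,0,0.01,0,0.3],[0,0,0.01,0,0.3],[0,0,0.1,0,0.3],[0,0,0.2,0,0.4],[-0.1,0.2,0.3,0,0.4],[-0.2,0.3,0.3,0,0.4],[-0.2,0.3,0.3,0,0.4],[-0.2,0.3,0.3,0,0.4]]]'
python3 - <<'E'
from g import *
S=cap('side');T=cap('top')
x,y=W(.036,.045)
for z in(.094,.100): 
  for cs in({'side':S},{'top':T}): print(z,fitquads(cs,LID,z,[x,y,PSI],1),x,y)
a=S['frame'][150:240,240:360,::-1];b=T['frame'][150:240,300:420,::-1]
cv2.imwrite('pics/h3.png',np.hstack([cv2.resize(i,(400,300),interpolation=cv2.INTER_CUBIC) for i in(a,b)]))
E
```

```text
time_s: 9.52
tool_pos: [0.5185, 0.2142, 0.2356]
eef_rot: [[-0.519, 0.854, -0.001], [0.854, 0.519, -0.0], [0.0, -0.001, -1.0]]
ft_force: [-0.7, -0.4, 0.4]
width: 0.0376
finger_force: 0.0
t 9.5 tcp [0.5185 0.2142 0.2356] th 31.3 w 0.0376 F [-0.7 -0.4  0.4]
0.094 (array([0.61154874, 0.08226547, 0.54956031]), np.float64(0.17996323404677383), 34) 0.6056186019840285 0.08306150859625185
0.094 (array([0.61054069, 0.08186818, 0.55144054]), np.float64(0.20990950232538808), 33) 0.6056186019840285 0.08306150859625185
0.1 (array([0.60500139, 0.08833584, 0.56263871]), np.float64(0.10206754176630284), 27) 0.6056186019840285 0.08306150859625185
0.1 (array([0.6128058 , 0.07732068, 0.54165849]), np.float64(0.1062907831208122), 33) 0.6056186019840285 0.08306150859625185
```

View pics/h3.png

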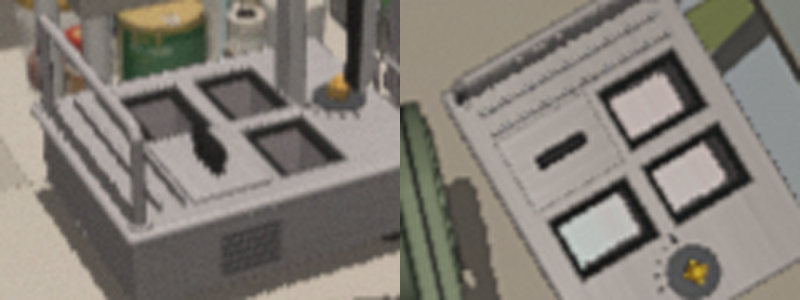

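Well 2's lid looks flat in both views. I'll re-measure the other lids, then pick up lid A.

```bash
cat > lids.py <<'E'
from g import *
def lids(D):
    S=load('side');T=load('top'); o={}
    for n,p in D.items():
        a=fitquads({'side':S},LID,.014,p,1);b=fitquads({'top':T},LID,.014,p,1)
        print(n,a[0].round(4),round(a[1],2),a[2],b[0].round(4),round(b[1],2),b[2])
E
python3 - <<'E'
from lids import *
lids(dict(A=(.5846,.2616,.356),C=(.4558,.3104,.573),D=(.357,.2813,.508)))
T=load('top');S=load('side')
p=at(T,348.3,195,.116);print(p)
go(.5846,.2616,.356)
E
```

```text
t 9.6 tcp [0.5174 0.2179 0.2375] th 31.74 w 0.0374 F [-0.3  0.5 -0.5]
A [0.584  0.2608 0.3596] 0.17 31 [0.5788 0.2536 0.7985] 0.34 11
C [0.4553 0.3101 0.5734] 0.12 24 [0.4553 0.316  0.5892] 0.35 22
D [0.3566 0.2809 0.5041] 0.18 24 [0.3573 0.2824 0.5227] 0.22 44
[0.60486604 0.08184206 0.116     ]
  rows dx 0.1343 dy 0.0873 turn -0.2520 | mm [67.2 43.7] deg -11.3
```

```bash
python3 -m handwheel '[[[0.134,0.087,0,-0.252,0.4],[0.134,0.087,-0.1,-0.252,0.4],[0.134,0.087,-0.2,-0.252,0.4],[0.134,0.087,-0.3,-0.252,0.4],[0.134,0.087,-0.36,-0.252,0.4],[0.134,0.087,-0.4,-0.252,0.4],[0.134,0.087,-0.43,-0.252,0.4],[0.134,0.087,-0.439,-0.252,0.4],[0.134,0.087,-0.439,-0.252,0.4],[0.134,0.087,-0.439,-0.252,0.4]]]' 60
python3 -m handwheel '[[[0,0,0,0,0.4],[0,0,0,0,0.4],[0,0,0,0,0.4],[0,0,0,0,0.4],[0,0,0,0,0],[0,0,0,0,0],[0,0,0,0,0],[0,0,0,0,0],[0,0,0,0,0],[0,0,0,0,0]]]'
python3 -m handwheel '[[[0,0,0.1,0,0],[0,0,0.2,0,0],[0,0,0.3,0,0],[0,0,0.4,0,0],[0,0,0.4,0,0],[0,0,0.4,0,0],[0,0,0.4,0,0],[0,0,0.4,0,0],[0,0,0.4,0,0],[0,0,0.4,0,0]]]'
python3 - <<'E'
from g import *
go(*W(.036,-.045),PSI)
E
```

```text
time_s: 10.45
tool_pos: [0.586, 0.2558, 0.0148]
eef_rot: [[-0.342, 0.94, -0.002], [0.94, 0.342, -0.001], [-0.0, -0.002, -1.0]]
ft_force: [-0.1, -0.2, 0.0]
width: 0.0379
finger_force: 0.0
time_s: 11.28
tool_pos: [0.5865, 0.2569, 0.0166]
eef_rot: [[-0.343, 0.939, 0.0], [0.939, 0.343, 0.0], [0.0, 0.0, -1.0]]
ft_force: [-0.8, -1.2, -0.4]
width: 0.0116
finger_force: 60.0
time_s: 12.12
tool_pos: [0.5846, 0.2563, 0.213]
eef_rot: [[-0.343, 0.939, -0.006], [0.94, 0.343, -0.002], [0.0, -0.006, -1.0]]
ft_force: [0.6, -0.3, -1.8]
width: 0.0116
finger_force: 60.0
t 12.1 tcp [0.5846 0.2563 0.213 ] th 20.03 w 0.0116 F [ 0.6 -0.3 -1.8]
  rows dx 0.1357 dy -0.5002 turn 0.2518 | mm [  67.8 -250.1] deg 11.3
```

```bash
python3 -m handwheel '[[[0.137,-0.51,0,0.251,0],[0.137,-0.51,0,0.251,0],[0.137,-0.51,0,0.251,0],[0.137,-0.51,0,0.251,0],[0.137,-0.51,0,0.251,0],[0.137,-0.51,0,0.251,0],[0.137,-0.51,0,0.251,0],[0.137,-0.51,-0.05,0.251,0],[0.137,-0.51,-0.12,0.251,0],[0.137,-0.51,-0.183,0.251,0]]]'
python3 -m handwheel '[[[0,0,0,0,0],[0,0,0,0,0],[0,0,0,0,0],[0,0,0,0,0],[0,0,0,0,0],[0,0,0,0,0],[0,0,0,0,0],[0,0,0,0,0],[0,0,0,0,0],[0,0,0,0,0]]]'
python3 - <<'E'
from g import *
go(*W(.036,-.0499),PSI)
E
```

```text
time_s: 12.95
tool_pos: [0.6546, 0.0013, 0.1229]
eef_rot: [[-0.519, 0.855, -0.001], [0.855, 0.519, 0.0], [0.001, -0.0, -1.0]]
ft_force: [-0.2, 1.5, -2.0]
width: 0.0112
finger_force: 60.0
time_s: 13.78
tool_pos: [0.6549, 0.0019, 0.1252]
eef_rot: [[-0.52, 0.854, 0.0], [0.854, 0.52, -0.0], [-0.0, 0.0, -1.0]]
ft_force: [1.0, 0.2, -1.6]
width: 0.0111
finger_force: 60.0
t 13.8 tcp [0.6549 0.0019 0.1252] th 31.33 w 0.0111 F [ 1.   0.2 -1.6]
  rows dx 0.0001 dy 0.0003 turn 0.0007 | mm [0.1 0.2] deg 0.0
```

```bash
python3 -m handwheel '[[[0,0,-0.01,0,0],[0,0,-0.02,0,0],[0,0,-0.03,0,0],[0,0,-0.036,0,0],[0,0,-0.042,0,0],[0,0,-0.044,0,0],[0,0,-0.044,0,0],[0,0,-0.044,0,0],[0,0,-0.044,0,0],[0,0,-0.044,0,0]]]'
python3 -m handwheel '[[[0,0,-0.004,0,0],[0,0,-0.008,0,0],[0,0,-0.01,0,0],[0,0,-0.012,0,0],[0,0,-0.014,0,0],[0,0,-0.016,0,0],[0,0,-0.016,0,0],[0,0,-0.016,0,0],[0,0,-0.016,0,0],[0,0,-0.016,0,0]]]'
```

```text
time_s: 14.62
tool_pos: [0.6551, 0.0018, 0.1031]
eef_rot: [[-0.52, 0.854, 0.0], [0.854, 0.52, -0.0], [-0.0, 0.0, -1.0]]
ft_force: [1.0, -0.6, -1.8]
width: 0.0115
finger_force: 60.0
time_s: 15.45
tool_pos: [0.6555, 0.0018, 0.0984]
eef_rot: [[-0.52, 0.854, 0.002], [0.854, 0.52, -0.0], [-0.001, 0.001, -1.0]]
ft_force: [-4.7, 0.8, 10.5]
width: 0.0115
finger_force: 60.0
```

```bash
python3 -m handwheel '[[[0,0,-0.004,0,0],[0,0,-0.008,0,0],[0,0,-0.01,0,0],[0,0,-0.01,0,0],[0,0,-0.01,0,0],[0,0,-0.01,0,0],[0,0,-0.01,0,0],[0,0,-0.01,0,0],[0,0,-0.01,0,0],[0,0,-0.01,0,0]]]'
```

```text
time_s: 16.28
tool_pos: [0.6555, 0.0018, 0.0965]
eef_rot: [[-0.52, 0.854, 0.002], [0.854, 0.52, -0.001], [-0.001, 0.001, -1.0]]
ft_force: [-11.5, 0.7, 22.7]
width: 0.0114
finger_force: 60.0
```

```bash
python3 -m handwheel '[[[0,0,0.01,0,0.3],[0,0,0.01,0,0.3],[0,0,0.01,0,0.3],[0,0,0.01,0,0.3],[0,0,0.08,0,0.3],[0,0,0.16,0,0.3],[-0.005,0.008,0.16,0,0],[-0.005,0.008,0.16,0,0],[-0.005,0.008,0.16,0,0],[-0.005,0.008,0.16,0,0]]]'
python3 -m handwheel '[[[0,0,-0.05,0,0],[0,0,-0.09,0,0],[0,0,-0.1,0,0],[0,0,-0.104,0,0],[0,0,-0.108,0,0],[0,0,-0.112,0,0],[0,0,-0.116,0,0],[0,0,-0.12,0,0],[0,0,-0.124,0,0],[0,0,-0.124,0,0]]]'
python3 -m handwheel '[[[0,0,-0.004,0,0],[0,0,-0.004,0,0],[0,0,-0.004,0,0],[0,0,-0.004,0,0],[0,0,-0.004,0,0],[0,0,-0.004,0,0],[0,0,-0.004,0,0],[0,0,-0.004,0,0],[0,0,-0.004,0,0],[0,0,-0.004,0,0]]]'
```

```text
time_s: 17.12
tool_pos: [0.6512, 0.0059, 0.1677]
eef_rot: [[-0.52, 0.854, -0.004], [0.854, 0.52, 0.0], [0.002, -0.003, -1.0]]
ft_force: [-0.4, 0.5, -0.5]
width: 0.0048
finger_force: 0.0
time_s: 17.95
tool_pos: [0.6498, 0.0059, 0.116]
eef_rot: [[-0.521, 0.854, -0.006], [0.854, 0.521, -0.001], [0.003, -0.006, -1.0]]
ft_force: [-20.8, 0.2, 39.3]
width: 0.0004
finger_force: 19.6
time_s: 18.78
tool_pos: [0.6498, 0.0059, 0.1159]
eef_rot: [[-0.521, 0.854, -0.006], [0.854, 0.521, -0.001], [0.002, -0.005, -1.0]]
ft_force: [-25.5, 1.4, 46.6]
width: 0.0005
finger_force: 23.1
```

Well 3's lid is home: the handle top is at 0.116. I'll do the same check press on well 2.

```bash
python3 -m handwheel '[[[0,0,0.06,0,0],[0,0,0.1,0,0],[-0.05,0.08,0.1,0,0],[-0.094,0.154,0.1,0,0],[-0.094,0.154,0.1,0,0],[-0.094,0.154,0.06,0,0],[-0.094,0.154,0.03,0,0],[-0.094,0.154,0.02,0,0],[-0.094,0.154,0.012,0,0],[-0.094,0.154,0.006,0,0]]]'
python3 -m handwheel '[[[0,0,0,0,0],[0,0,0,0,0],[0,0,0,0,0],[0,0,0,0,0],[0,0,0,0,0],[0,0,0,0,0],[0,0,0,0,0],[0,0,0,0,0],[0,0,0,0,0],[0,0,0,0,0]]]'
```

```text
time_s: 19.62
tool_pos: [0.604, 0.0833, 0.1159]
eef_rot: [[-0.521, 0.854, -0.005], [0.854, 0.521, 0.0], [0.003, -0.004, -1.0]]
ft_force: [-22.9, 0.7, 51.3]
width: 0.0003
finger_force: 25.5
time_s: 20.45
tool_pos: [0.6039, 0.0833, 0.116]
eef_rot: [[-0.52, 0.854, -0.004], [0.854, 0.521, 0.001], [0.003, -0.003, -1.0]]
ft_force: [-17.3, 1.5, 36.7]
width: 0.0005
finger_force: 18.3
```

```bash
python3 -m handwheel '[[[0,0,0.08,0,0],[0,0,0.16,0,0],[-0.3,0.454,0.182,0.033,0.4],[-0.3,0.454,0.182,0.033,0.4],[-0.3,0.454,0.182,0.033,0.4],[-0.3,0.454,0.182,0.033,0.4],[-0.3,0.454,0.182,0.033,0.4],[-0.3,0.454,0.182,0.033,0.4],[-0.3,0.454,0.182,0.033,0.4],[-0.3,0.454,0.182,0.033,0.4]]]'
python3 -m handwheel '[[[0,0,0,0,0.4],[0,0,0,0,0.4],[0,0,0,0,0.4],[0,0,0,0,0.4],[0,0,0,0,0.4],[0,0,0,0,0.4],[0,0,0,0,0.4],[0,0,0,0,0.4],[0,0,0,0,0.4],[0,0,0,0,0.4]]]'
python3 - <<'E'
from lids import *
cap('side');cap('top')
lids(dict(C=(.4556,.3102,.573),D=(.357,.2813,.508)))
go(.4556,.3102,.573)
E
```

```text
time_s: 21.28
tool_pos: [0.4523, 0.3129, 0.1991]
eef_rot: [[-0.547, 0.837, -0.003], [0.837, 0.547, 0.0], [0.002, -0.002, -1.0]]
ft_force: [0.6, 0.2, 0.2]
width: 0.0378
finger_force: 0.0
time_s: 22.12
tool_pos: [0.4555, 0.3098, 0.2001]
eef_rot: [[-0.542, 0.84, 0.0], [0.84, 0.542, 0.0], [0.0, 0.0, -1.0]]
ft_force: [-0.1, -0.1, -0.6]
width: 0.0379
finger_force: 0.0
t 22.1 tcp [0.4555 0.3098 0.2001] th 32.81 w 0.0379 F [-0.1 -0.1 -0.6]
C [0.4568 0.3109 0.5661] 0.21 14 [0.4636 0.3014 0.2172] 0.33 13
D [0.3564 0.2811 0.5116] 0.17 23 [0.3623 0.2861 0.5362] 0.2 13
  rows dx 0.0003 dy 0.0007 turn 0.0004 | mm [0.1 0.4] deg 0.0
```

```bash
python3 -m handwheel '[[[0,0,-0.08,0,0.4],[0,0,-0.16,0,0.4],[0,0,-0.24,0,0.4],[0,0,-0.3,0,0.4],[0,0,-0.34,0,0.4],[0,0,-0.36,0,0.4],[0,0,-0.366,0,0.4],[0,0,-0.366,0,0.4],[0,0,-0.366,0,0.4],[0,0,-0.366,0,0.4]]]' 60
python3 -m handwheel '[[[0,0,0,0,0.4],[0,0,0,0,0.4],[0,0,0,0,0],[0,0,0,0,0],[0,0,0,0,0],[0,0,0,0,0],[0,0,0,0,0],[0,0,0,0,0],[0,0,0,0,0],[0,0,0,0,0]]]'
python3 -m handwheel '[[[0,0,0.1,0,0],[0,0,0.2,0,0],[0,0,0.3,0,0],[0,0,0.4,0,0],[0,0,0.4,0,0],[0,0,0.4,0,0],[0,0,0.4,0,0],[0,0,0.4,0,0],[0,0,0.4,0,0],[0,0,0.4,0,0]]]'
python3 -m handwheel '[[[0.177,-0.528,0,-0.032,0],[0.177,-0.528,0,-0.032,0],[0.177,-0.528,0,-0.032,0],[0.177,-0.528,0,-0.032,0],[0.177,-0.528,0,-0.032,0],[0.177,-0.528,0,-0.032,0],[0.177,-0.528,0,-0.032,0],[0.177,-0.528,-0.05,-0.032,0],[0.177,-0.528,-0.12,-0.032,0],[0.177,-0.528,-0.183,-0.032,0]]]'
python3 -m handwheel '[[[0,0,0,0,0],[0,0,0,0,0],[0,0,0,0,0],[0,0,0,0,0],[0,0,0,0,0],[0,0,0,0,0],[0,0,0,0,0],[0,0,0,0,0],[0,0,0,0,0],[0,0,0,0,0]]]'
python3 -c "
from g import *
go(*W(-.036,.045),PSI)"
```

```text
time_s: 23.05
tool_pos: [0.4572, 0.3107, 0.0191]
eef_rot: [[-0.542, 0.84, 0.004], [0.84, 0.542, 0.002], [-0.001, 0.004, -1.0]]
ft_force: [-0.2, 0.4, 0.5]
width: 0.0376
finger_force: 0.0
time_s: 23.88
tool_pos: [0.4555, 0.3099, 0.017]
eef_rot: [[-0.542, 0.84, 0.0], [0.84, 0.542, 0.0], [0.0, 0.0, -1.0]]
ft_force: [0.4, 0.8, 0.3]
width: 0.0115
finger_force: 60.0
time_s: 24.72
tool_pos: [0.4538, 0.309, 0.2141]
eef_rot: [[-0.542, 0.84, -0.005], [0.84, 0.542, -0.002], [0.001, -0.006, -1.0]]
ft_force: [0.1, 0.4, -1.0]
width: 0.0115
finger_force: 60.0
time_s: 25.55
tool_pos: [0.5436, 0.0448, 0.1233]
eef_rot: [[-0.519, 0.855, -0.001], [0.855, 0.519, 0.0], [0.001, -0.001, -1.0]]
ft_force: [-0.4, -0.0, -1.4]
width: 0.0112
finger_force: 60.0
time_s: 26.38
tool_pos: [0.544, 0.0459, 0.1257]
eef_rot: [[-0.521, 0.854, 0.0], [0.854, 0.521, -0.0], [-0.0, 0.0, -1.0]]
ft_force: [0.4, 0.8, -1.6]
width: 0.0117
finger_force: 60.0
t 26.4 tcp [0.544  0.0459 0.1257] th 31.38 w 0.0117 F [ 0.4  0.8 -1.6]
  rows dx 0.0003 dy -0.0005 turn -0.0003 | mm [ 0.2 -0.3] deg -0.0
```

```bash
python3 -m handwheel '[[[0,0,-0.01,0,0],[0,0,-0.02,0,0],[0,0,-0.03,0,0],[0,0,-0.036,0,0],[0,0,-0.042,0,0],[0,0,-0.044,0,0],[0,0,-0.044,0,0],[0,0,-0.044,0,0],[0,0,-0.044,0,0],[0,0,-0.044,0,0]]]'
python3 -m handwheel '[[[0,0,-0.004,0,0],[0,0,-0.008,0,0],[0,0,-0.012,0,0],[0,0,-0.016,0,0],[0,0,-0.02,0,0],[0,0,-0.024,0,0],[0,0,-0.026,0,0],[0,0,-0.026,0,0],[0,0,-0.026,0,0],[0,0,-0.026,0,0]]]'
```

```text
time_s: 27.22
tool_pos: [0.5441, 0.0458, 0.1036]
eef_rot: [[-0.521, 0.854, 0.0], [0.854, 0.521, -0.0], [-0.0, 0.0, -1.0]]
ft_force: [0.2, 0.2, -1.6]
width: 0.0115
finger_force: 60.0
time_s: 28.05
tool_pos: [0.5445, 0.0458, 0.0969]
eef_rot: [[-0.521, 0.853, 0.001], [0.853, 0.521, -0.001], [-0.001, 0.0, -1.0]]
ft_force: [-14.6, 0.9, 30.9]
width: 0.0111
finger_force: 60.0
```

```bash
python3 -m handwheel '[[[0,0,0.01,0,0.3],[0,0,0.01,0,0.3],[0,0,0.01,0,0.3],[0,0,0.01,0,0.3],[0,0,0.08,0,0.3],[0,0,0.12,0,0.3],[0,0,0.12,0,0],[0,0,0.12,0,0],[0,0,0.12,0,0],[0,0,0.12,0,0]]]'
python3 -m handwheel '[[[0,0,-0.03,0,0],[0,0,-0.05,0,0],[0,0,-0.06,0,0],[0,0,-0.07,0,0],[0,0,-0.076,0,0],[0,0,-0.08,0,0],[0,0,-0.084,0,0],[0,0,-0.084,0,0],[0,0,-0.084,0,0],[0,0,-0.084,0,0]]]'
python3 -m handwheel '[[[0,0,0.08,0,0],[0,0,0.16,0,0],[-0.374,0.471,0.182,-0.05,0.4],[-0.374,0.471,0.182,-0.05,0.4],[-0.374,0.471,0.182,-0.05,0.4],[-0.374,0.471,0.182,-0.05,0.4],[-0.374,0.471,0.182,-0.05,0.4],[-0.374,0.471,0.182,-0.05,0.4],[-0.374,0.471,0.182,-0.05,0.4],[-0.374,0.471,0.182,-0.05,0.4]]]'
python3 -m handwheel '[[[0,0,0,0,0.4],[0,0,0,0,0.4],[0,0,0,0,0.4],[0,0,0,0,0.4],[0,0,0,0,0.4],[0,0,0,0,0.4],[0,0,0,0,0.4],[0,0,0,0,0.4],[0,0,0,0,0.4],[0,0,0,0,0.4]]]'
python3 - <<'E'
from lids import *
cap('side');cap('top')
lids(dict(D=(.357,.2813,.508)))
go(.3568,.2813,.51)
E
```

```text
time_s: 28.88
tool_pos: [0.5424, 0.0459, 0.1483]
eef_rot: [[-0.521, 0.854, -0.004], [0.854, 0.521, 0.0], [0.002, -0.003, -1.0]]
ft_force: [0.1, 0.5, 0.5]
width: 0.0045
finger_force: 0.0
time_s: 29.72
tool_pos: [0.542, 0.0459, 0.1159]
eef_rot: [[-0.521, 0.853, -0.005], [0.853, 0.521, -0.001], [0.002, -0.005, -1.0]]
ft_force: [-21.5, 0.1, 44.4]
width: 0.0003
finger_force: 22.0
time_s: 30.55
tool_pos: [0.353, 0.2847, 0.1992]
eef_rot: [[-0.491, 0.871, -0.002], [0.871, 0.491, 0.002], [0.003, -0.001, -1.0]]
ft_force: [-0.6, 0.5, -0.7]
width: 0.0377
finger_force: 0.0
time_s: 31.38
tool_pos: [0.357, 0.2813, 0.1995]
eef_rot: [[-0.487, 0.874, 0.0], [0.874, 0.487, 0.0], [-0.0, 0.0, -1.0]]
ft_force: [0.1, -0.3, -0.2]
width: 0.0372
finger_force: 0.0
t 31.4 tcp [0.357  0.2813 0.1995] th 29.11 w 0.0372 F [ 0.1 -0.3 -0.2]
D [0.359  0.2825 0.5258] 0.07 13 [0.3582 0.2847 0.6644] 0.4 11
  rows dx -0.0005 dy 0.0001 turn 0.0024 | mm [-0.2  0. ] deg 0.1
```

```bash
python3 -m handwheel '[[[0,0,-0.08,0,0.4],[0,0,-0.16,0,0.4],[0,0,-0.24,0,0.4],[0,0,-0.3,0,0.4],[0,0,-0.34,0,0.4],[0,0,-0.36,0,0.4],[0,0,-0.365,0,0.4],[0,0,-0.365,0,0.4],[0,0,-0.365,0,0.4],[0,0,-0.365,0,0.4]]]' 60
python3 -m handwheel '[[[0,0,0,0,0.4],[0,0,0,0,0.4],[0,0,0,0,0],[0,0,0,0,0],[0,0,0,0,0],[0,0,0,0,0],[0,0,0,0,0],[0,0,0,0,0],[0,0,0,0,0],[0,0,0,0,0]]]'
python3 -m handwheel '[[[0,0,0.1,0,0],[0,0,0.2,0,0],[0,0,0.3,0,0],[0,0,0.4,0,0],[0,0,0.4,0,0],[0,0,0.4,0,0],[0,0,0.4,0,0],[0,0,0.4,0,0],[0,0,0.4,0,0],[0,0,0.4,0,0]]]'
python3 -m handwheel '[[[0.468,-0.625,0,0.05,0],[0.468,-0.625,0,0.05,0],[0.468,-0.625,0,0.05,0],[0.468,-0.625,0,0.05,0],[0.468,-0.625,0,0.05,0],[0.468,-0.625,0,0.05,0],[0.468,-0.625,0,0.05,0],[0.468,-0.625,0,0.05,0],[0.468,-0.625,0,0.05,0],[0.468,-0.625,0,0.05,0]]]'
python3 -m handwheel '[[[0,0,-0.05,0,0],[0,0,-0.12,0,0],[0,0,-0.183,0,0],[0,0,-0.183,0,0],[0,0,-0.183,0,0],[0,0,-0.183,0,0],[0,0,-0.183,0,0],[0,0,-0.183,0,0],[0,0,-0.183,0,0],[0,0,-0.183,0,0]]]'
python3 -c "
from g import *
go(*W(-.036,-.045),PSI)"
```

```text
time_s: 32.32
tool_pos: [0.3586, 0.2823, 0.0188]
eef_rot: [[-0.487, 0.874, 0.003], [0.874, 0.487, 0.002], [-0.0, 0.004, -1.0]]
ft_force: [-0.4, 0.2, -0.5]
width: 0.0376
finger_force: 0.0
time_s: 33.15
tool_pos: [0.3569, 0.2813, 0.017]
eef_rot: [[-0.487, 0.874, -0.0], [0.874, 0.487, -0.0], [0.0, -0.0, -1.0]]
ft_force: [-0.1, 0.8, 1.4]
width: 0.0112
finger_force: 60.0
time_s: 33.98
tool_pos: [0.3554, 0.2805, 0.2144]
eef_rot: [[-0.487, 0.874, -0.005], [0.874, 0.487, -0.002], [0.0, -0.005, -1.0]]
ft_force: [-0.9, 0.2, -2.5]
width: 0.0114
finger_force: 60.0
time_s: 34.82
tool_pos: [0.5926, -0.036, 0.2147]
eef_rot: [[-0.517, 0.856, -0.002], [0.856, 0.517, -0.002], [-0.001, -0.002, -1.0]]
ft_force: [-1.4, -0.0, -2.6]
width: 0.0113
finger_force: 60.0
time_s: 35.65
tool_pos: [0.5919, -0.0312, 0.1271]
eef_rot: [[-0.521, 0.854, 0.003], [0.854, 0.521, -0.001], [-0.002, 0.002, -1.0]]
ft_force: [-0.2, 0.1, -1.4]
width: 0.0113
finger_force: 60.0
t 35.6 tcp [ 0.5919 -0.0312  0.1271] th 31.38 w 0.0113 F [-0.2  0.1 -1.4]
  rows dx -0.0018 dy -0.0001 turn -0.0004 | mm [-0.9 -0. ] deg -0.0
```

```bash
python3 -m handwheel '[[[0,0,-0.01,0,0],[0,0,-0.02,0,0],[0,0,-0.03,0,0],[0,0,-0.036,0,0],[0,0,-0.042,0,0],[0,0,-0.044,0,0],[0,0,-0.044,0,0],[0,0,-0.044,0,0],[0,0,-0.044,0,0],[0,0,-0.044,0,0]]]'
python3 -m handwheel '[[[0,0,-0.004,0,0],[0,0,-0.008,0,0],[0,0,-0.012,0,0],[0,0,-0.016,0,0],[0,0,-0.02,0,0],[0,0,-0.024,0,0],[0,0,-0.026,0,0],[0,0,-0.026,0,0],[0,0,-0.026,0,0],[0,0,-0.026,0,0]]]'
```

```text
time_s: 36.48
tool_pos: [0.5911, -0.0312, 0.1036]
eef_rot: [[-0.521, 0.854, 0.0], [0.854, 0.521, -0.0], [-0.0, 0.0, -1.0]]
ft_force: [-0.7, -0.0, -0.8]
width: 0.0119
finger_force: 60.0
time_s: 37.32
tool_pos: [0.5915, -0.0313, 0.097]
eef_rot: [[-0.521, 0.854, 0.001], [0.854, 0.521, -0.001], [-0.001, 0.001, -1.0]]
ft_force: [-13.3, 1.4, 27.9]
width: 0.0112
finger_force: 60.0
```

```bash
python3 -m handwheel '[[[0,0,0.01,0,0.3],[0,0,0.01,0,0.3],[0,0,0.01,0,0.3],[0,0,0.01,0,0.3],[0,0,0.08,0,0.3],[0,0,0.12,0,0.3],[0,0,0.12,0,0],[0,0,0.12,0,0],[0,0,0.12,0,0],[0,0,0.12,0,0]]]'
python3 -m handwheel '[[[0,0,-0.03,0,0],[0,0,-0.05,0,0],[0,0,-0.06,0,0],[0,0,-0.07,0,0],[0,0,-0.076,0,0],[0,0,-0.08,0,0],[0,0,-0.084,0,0],[0,0,-0.084,0,0],[0,0,-0.084,0,0],[0,0,-0.084,0,0]]]'
python3 -m handwheel '[[[0,0,0.08,0,0],[0,0,0.16,0,0.3],[-0.62,0.66,0.28,0,0.5],[-0.62,0.66,0.28,0,0.5],[-0.62,0.66,0.28,0,0.5],[-0.62,0.66,0.28,0,0.5],[-0.62,0.66,0.28,0,0.5],[-0.62,0.66,0.28,0,0.5],[-0.62,0.66,0.28,0,0.5],[-0.62,0.66,0.28,0,0.5]]]'
python3 -m handwheel '[[[-0.12,0.13,0,0,0.5],[-0.12,0.13,0,0,0.5],[-0.12,0.13,0,0,0.5],[-0.12,0.13,0,0,0.5],[-0.12,0.13,0,0,0.5],[-0.12,0.13,0,0,0.5],[-0.12,0.13,0,0,0.5],[-0.12,0.13,0,0,0.5],[-0.12,0.13,0,0,0.5],[-0.12,0.13,0,0,0.5]]]'
python3 - <<'E'
from g import *
S=cap('side');T=cap('top')
k=[.430,.158,.03]; s=[.5119,-.0272,.1]
def crop(c,p,h):
    u,v=proj(c,p).astype(int); print(u,v); return cv2.resize(c['frame'][v-h:v+h,u-h:u+h,::-1],(300,300),interpolation=cv2.INTER_CUBIC)
cv2.imwrite('pics/k.png',np.vstack([np.hstack([crop(T,k,12),crop(T,s,20)]),np.hstack([crop(S,k,18),crop(S,s,20)])]))
E
```

```text
time_s: 38.15
tool_pos: [0.5895, -0.0309, 0.1483]
eef_rot: [[-0.521, 0.854, -0.004], [0.854, 0.521, 0.001], [0.003, -0.003, -1.0]]
ft_force: [-0.2, -0.3, -0.1]
width: 0.005
finger_force: 0.0
time_s: 38.98
tool_pos: [0.589, -0.0308, 0.116]
eef_rot: [[-0.521, 0.853, -0.005], [0.853, 0.521, -0.0], [0.002, -0.004, -1.0]]
ft_force: [-18.9, 2.5, 39.9]
width: 0.0002
finger_force: 19.7
time_s: 39.82
tool_pos: [0.3628, 0.2106, 0.2321]
eef_rot: [[-0.52, 0.854, -0.001], [0.854, 0.52, -0.0], [0.0, -0.001, -1.0]]
ft_force: [-0.0, 0.6, 0.5]
width: 0.0469
finger_force: 0.0
time_s: 40.65
tool_pos: [0.3053, 0.2741, 0.2322]
eef_rot: [[-0.519, 0.855, -0.0], [0.855, 0.519, -0.0], [-0.0, -0.0, -1.0]]
ft_force: [0.7, 0.1, 0.4]
width: 0.0467
finger_force: 0.0
t 40.6 tcp [0.3053 0.2741 0.2322] th 31.27 w 0.0467 F [0.7 0.1 0.4]
319 258
387 230
370 240
340 176
```

View pics/k.png

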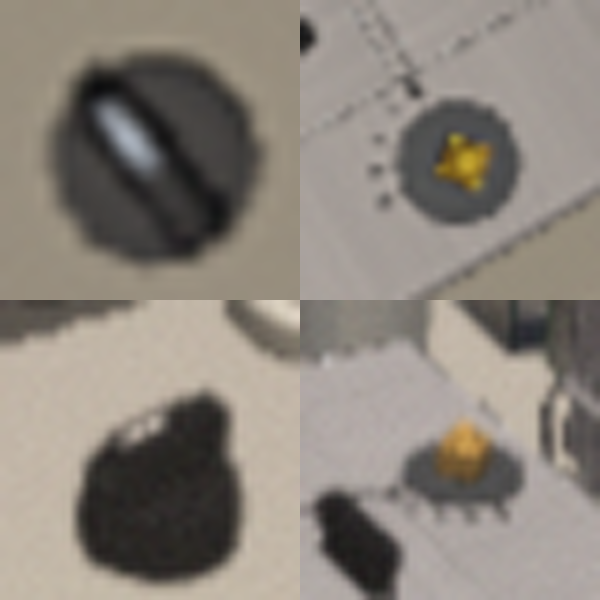

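Top crop: the knob skirt centre is at about (319.1,258.1), with the pointer up-left at about 38°. The spindle is at about (388.5,231.3), with its pips beside it. All lids are flat. Next I'll fit the spindle angle by silhouette.

Run:
```python
from g import *
T=load('top');S=load('side')
print('knob',at(T,319.1,258.1,.018))
U=10
def data(c,p,h):
    u,v=proj(c,p).astype(int); f=c['frame'][v-h:v+h,u-h:u+h].astype(float); m=np.clip((f[...,0]-f[...,2]-15)/50,0,1); return m,u-h,v-h
D=[(c,)+data(c,[.5119,-.0272,.1],9) for c in(T,S)]
def model(c,x,y,a,u0,v0,n):
    R=np.array([[np.cos(a),-np.sin(a)],[np.sin(a),np.cos(a)]]);im=np.zeros((n*U,n*U),np.uint8)
    pts=[]
    for z,w in((.093,8),(.105,8),(.111,2.5)):
        for sx,sy in((1,1),(1,-1),(-1,-1),(-1,1)): pts.append(proj(c,[*(R@np.array([sx*w,sy*w])*1e-3+[x,y]),z]))
    q=((np.array(pts)-[u0,v0]+.5)*U).astype(np.int32)
    cv2.fillConvexPoly(im,cv2.convexHull(q),255); return cv2.resize(im,(n,n),interpolation=cv2.INTER_AREA)/255.
from scipy.optimize import minimize
res=[]
for a in np.radians(np.arange(0,90,5)):
    def cost(p):
        t=0
        for i,(c,m,u0,v0) in enumerate(D): t+=((model(c,p[2*i],p[2*i+1],a+PSI,u0,v0,18)-m)**2).sum()
        return t
    r=minimize(cost,[.512,-.0272,.512,-.0272],method='Nelder-Mead',options=dict(initial_simplex=[[.512,-.0272,.512,-.0272]]+[[.512+.003*(i==0),-.0272+.003*(i==1),.512+.003*(i==2),-.0272+.003*(i==3)] for i in range(4)],maxiter=120))
    print(round(np.degrees(a)),round(r.fun,2),r.x.round(4))
print(W(-.1015,0))
go(.43,.158,np.radians(128))
```

```text
t 40.8 tcp [0.305  0.2744 0.2323] th 31.31 w 0.0468 F [ 0.8  0.5 -0.4]
knob [0.43007084 0.15787452 0.018     ]
0 15.15 [ 0.5103 -0.0294  0.5098 -0.0347]
5 14.4 [ 0.5101 -0.0292  0.5097 -0.0339]
10 13.81 [ 0.51   -0.0296  0.5095 -0.0329]
15 11.73 [ 0.5104 -0.0293  0.5096 -0.0339]
20 10.39 [ 0.5101 -0.0293  0.5096 -0.0347]
25 8.42 [ 0.5103 -0.0293  0.5097 -0.0339]
30 6.82 [ 0.5098 -0.0295  0.5101 -0.033 ]
35 5.24 [ 0.5103 -0.0293  0.5098 -0.0338]
40 4.57 [ 0.5103 -0.0292  0.5094 -0.0331]
45 4.66 [ 0.5104 -0.0293  0.5093 -0.0336]
50 5.82 [ 0.5104 -0.0288  0.5093 -0.0324]
55 6.63 [ 0.5105 -0.0292  0.5099 -0.0333]
60 8.15 [ 0.5105 -0.0291  0.51   -0.0328]
65 10.46 [ 0.5105 -0.029   0.5094 -0.0338]
70 11.8 [ 0.5096 -0.0293  0.5093 -0.0337]
75 13.33 [ 0.5094 -0.0289  0.5093 -0.0329]
80 14.51 [ 0.5105 -0.0294  0.5092 -0.0334]
85 15.25 [ 0.5105 -0.0291  0.5098 -0.034 ]
[ 0.51163112 -0.02692759]
  rows dx 0.2499 dy -0.2327 turn -1.8514 | mm [ 125.  -116.4] deg -83.3
```

```bash
python3 -m handwheel '[[[0.125,-0.116,-0.06,-0.926,0.4],[0.125,-0.116,-0.06,-0.926,0.4],[0.125,-0.116,-0.06,-0.926,0.4],[0.125,-0.116,-0.06,-0.926,0.4],[0.125,-0.116,-0.06,-0.926,0.4],[0.125,-0.116,-0.06,-0.926,0.4],[0.125,-0.116,-0.06,-0.926,0.4],[0.125,-0.116,-0.06,-0.926,0.4],[0.125,-0.116,-0.06,-0.926,0.4],[0.125,-0.116,-0.06,-0.926,0.4]]]' 40
python3 -m handwheel '[[[0.125,-0.116,-0.1,-0.926,0.4],[0.125,-0.116,-0.1,-0.926,0.4],[0.125,-0.116,-0.1,-0.926,0.4],[0.125,-0.116,-0.1,-0.926,0.4],[0.125,-0.116,-0.1,-0.926,0.4],[0.125,-0.116,-0.1,-0.926,0.4],[0.125,-0.116,-0.1,-0.926,0.4],[0.125,-0.116,-0.1,-0.926,0.4],[0.125,-0.116,-0.1,-0.926,0.4],[0.125,-0.116,-0.1,-0.926,0.4]]]'
python3 - <<'E'
from g import *
go(.43,.158,np.radians(128))
c=cap('side'); u,v=proj(c,[.43,.158,.03]).astype(int)
cv2.imwrite('pics/k2.png',cv2.resize(c['frame'][v-45:v+25,u-50:u+50,::-1],(500,350),interpolation=cv2.INTER_CUBIC))
E
```

```text
time_s: 41.58
tool_pos: [0.3672, 0.2168, 0.2024]
eef_rot: [[0.177, 0.984, 0.0], [0.984, -0.177, 0.0], [0.0, 0.0, -1.0]]
ft_force: [0.0, 1.0, -0.5]
width: 0.0379
finger_force: 0.0
time_s: 42.42
tool_pos: [0.4297, 0.1588, 0.1524]
eef_rot: [[0.786, 0.618, 0.0], [0.618, -0.786, 0.0], [0.0, 0.0, -1.0]]
ft_force: [0.1, -1.0, -1.5]
width: 0.0376
finger_force: 0.0
t 42.4 tcp [0.4297 0.1588 0.1524] th -51.84 w 0.0376 F [ 0.1 -1.  -1.5]
  rows dx 0.0007 dy -0.0017 turn -0.0035 | mm [ 0.3 -0.8] deg -0.2
```

View pics/k2.png

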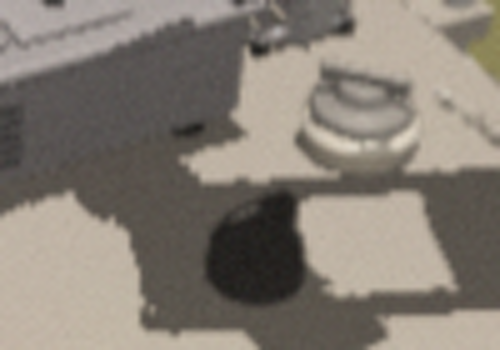

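The knob hasn't moved (crop centre about (255,250), in the arm's shadow). Grasping it now.

```bash
python3 -m handwheel '[[[0,-0.001,-0.08,0,0.4],[0,-0.001,-0.14,0,0.4],[0,-0.001,-0.19,0,0.4],[0,-0.001,-0.22,0,0.4],[0,-0.001,-0.24,0,0.4],[0,-0.001,-0.25,0,0.4],[0,-0.001,-0.255,0,0.4],[0,-0.001,-0.255,0,0.4],[0,-0.001,-0.255,0,0.4],[0,-0.001,-0.255,0,0.4]]]' 30
python3 -m handwheel '[[[0,0,0,0,0.4],[0,0,0,0,0.4],[0,0,0,0,0],[0,0,0,0,0],[0,0,0,0,0],[0,0,0,0,0],[0,0,0,0,0],[0,0,0,0,0],[0,0,0,0,0],[0,0,0,0,0]]]'
python3 -m handwheel '[[[0,0,0.08,0,0],[0,0,0.16,0,0],[0,0,0.24,0,0],[0,0,0.32,0,0],[0,0,0.32,0,0],[0,0,0.32,0,0],[0,0,0.32,0,0],[0,0,0.32,0,0],[0,0,0.32,0,0],[0,0,0.32,0,0]]]'
python3 - <<'E'
from g import *
go(.5108,-.0275,PSI+np.radians(42.5+90))
cap('side');cap('top')
E
```

```text
time_s: 43.3
tool_pos: [0.4309, 0.1584, 0.026]
eef_rot: [[0.788, 0.616, 0.003], [0.616, -0.788, 0.0], [0.002, 0.001, -1.0]]
ft_force: [0.9, 0.9, 0.2]
width: 0.0373
finger_force: 0.0
time_s: 44.13
tool_pos: [0.4297, 0.1582, 0.0248]
eef_rot: [[0.788, 0.616, -0.0], [0.616, -0.788, 0.0], [-0.0, -0.0, -1.0]]
ft_force: [-1.0, 1.3, 0.4]
width: 0.0137
finger_force: 30.0
time_s: 44.97
tool_pos: [0.4283, 0.1579, 0.1828]
eef_rot: [[0.788, 0.616, -0.004], [0.616, -0.788, -0.001], [-0.004, -0.002, -1.0]]
ft_force: [0.1, -1.2, -0.6]
width: 0.0137
finger_force: 30.0
t 45.0 tcp [0.4283 0.1579 0.1828] th -51.97 w 0.0137 F [ 0.1 -1.2 -0.6]
  rows dx 0.1649 dy -0.3708 turn 0.7963 | mm [  82.5 -185.4] deg 35.8
```

```bash
python3 -m handwheel '[[[0.162,-0.371,0,0.798,0],[0.162,-0.371,0,0.798,0],[0.162,-0.371,0,0.798,0],[0.162,-0.371,0,0.798,0],[0.162,-0.371,0,0.798,0],[0.162,-0.371,0,0.798,0],[0.162,-0.371,-0.04,0.798,0],[0.162,-0.371,-0.07,0.798,0],[0.162,-0.371,-0.07,0.798,0],[0.162,-0.371,-0.07,0.798,0]]]'
python3 -m handwheel '[[[0,0,-0.01,0,0],[0,0,-0.01,0,0],[0,0,-0.01,0,0],[0,0,-0.01,0,0],[0,0,-0.01,0,0],[0,0,-0.01,0,0],[0,0,-0.01,0,0],[0,0,-0.01,0,0],[0,0,-0.01,0,0],[0,0,-0.01,0,0]]]'
python3 - <<'E'
from g import *
go(.5108,-.0275,PSI+np.radians(42.5+90))
T=cap('top');S=cap('side')
out=[]
for c in(S,T):
    u,v=proj(c,P).astype(int); out.append(cv2.resize(c['frame'][v-30:v+30,u-40:u+40,::-1],(400,300),interpolation=cv2.INTER_CUBIC))
cv2.imwrite('pics/k3.png',np.hstack(out))
E
```

```text
time_s: 45.9
tool_pos: [0.5096, -0.0272, 0.1485]
eef_rot: [[0.277, 0.961, -0.003], [0.961, -0.277, 0.001], [-0.0, -0.003, -1.0]]
ft_force: [-0.6, 0.1, -0.6]
width: 0.0139
finger_force: 30.0
time_s: 46.73
tool_pos: [0.5107, -0.0273, 0.1448]
eef_rot: [[0.277, 0.961, -0.0], [0.961, -0.277, -0.0], [-0.0, -0.0, -1.0]]
ft_force: [0.3, 1.1, -0.4]
width: 0.0136
finger_force: 30.0
t 46.7 tcp [ 0.5107 -0.0273  0.1448] th -16.06 w 0.0136 F [ 0.3  1.1 -0.4]
  rows dx 0.0002 dy -0.0003 turn -0.0017 | mm [ 0.1 -0.2] deg -0.1
```

View pics/k3.png

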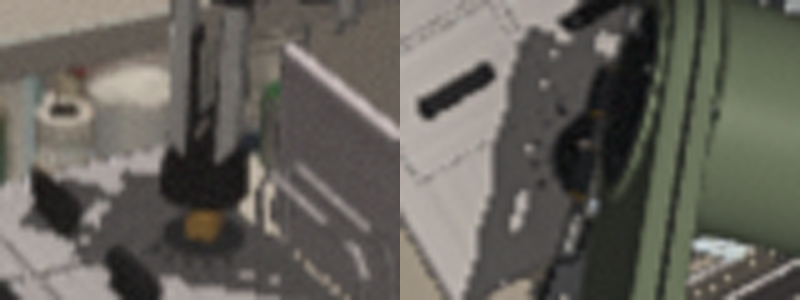

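The knob (204,180) is right above the spindle (205,225). Lowering it gently.

```bash
python3 -m handwheel '[[[0,0,-0.008,0,0],[0,0,-0.014,0,0],[0,0,-0.02,0,0],[0,0,-0.024,0,0],[0,0,-0.028,0,0],[0,0,-0.032,0,0],[0,0,-0.034,0,0],[0,0,-0.034,0,0],[0,0,-0.034,0,0],[0,0,-0.034,0,0]]]'
python3 -m handwheel '[[[0,0,-0.004,0,0],[0,0,-0.008,0,0],[0,0,-0.01,0,0],[0,0,-0.012,0,0],[0,0,-0.014,0,0],[0,0,-0.016,0,0],[0,0,-0.016,0,0],[0,0,-0.016,0,0],[0,0,-0.016,0,0],[0,0,-0.016,0,0]]]'
```

```text
time_s: 47.67
tool_pos: [0.5108, -0.0273, 0.1279]
eef_rot: [[0.277, 0.961, 0.0], [0.961, -0.277, -0.0], [0.0, 0.0, -1.0]]
ft_force: [0.8, -0.5, -0.5]
width: 0.0139
finger_force: 30.0
time_s: 48.5
tool_pos: [0.5121, -0.0275, 0.1251]
eef_rot: [[0.276, 0.961, 0.003], [0.961, -0.276, -0.001], [0.0, 0.003, -1.0]]
ft_force: [-7.8, 2.5, 24.5]
width: 0.0136
finger_force: 30.2
```

```bash
python3 -m handwheel '[[[0,0,0.006,0,0],[0,0,0.004,0.05,0],[0,0,0.004,0.1,0],[0,0,0.004,0.15,0],[0,0,0.004,0.2,0],[0,0,0.004,0.2,0],[0,0,0.004,0.2,0],[0,0,0.004,0.2,0],[0,0,0.004,0.2,0],[0,0,0.004,0.2,0]]]'
python3 -m handwheel '[[[0,0,0,-0.05,0],[0,0,0,-0.1,0],[0,0,0,-0.15,0],[0,0,0,-0.2,0],[0,0,0,-0.25,0],[0,0,0,-0.3,0],[0,0,0,-0.35,0],[0,0,0,-0.4,0],[0,0,0,-0.4,0],[0,0,0,-0.4,0]]]'
```

```text
time_s: 49.33
tool_pos: [0.5115, -0.0271, 0.1254]
eef_rot: [[0.123, 0.992, 0.002], [0.992, -0.123, 0.0], [0.0, 0.002, -1.0]]
ft_force: [-5.7, 2.1, 16.4]
width: 0.0135
finger_force: 30.1
time_s: 50.17
tool_pos: [0.5104, -0.0275, 0.1218]
eef_rot: [[0.422, 0.906, -0.001], [0.906, -0.422, -0.0], [-0.001, -0.0, -1.0]]
ft_force: [-1.3, -1.1, 0.3]
width: 0.0133
finger_force: 30.0
```

```bash
python3 -m handwheel '[[[0,0,-0.004,0,0],[0,0,-0.008,0,0],[0,0,-0.01,0,0],[0,0,-0.012,0,0],[0,0,-0.014,0,0],[0,0,-0.016,0,0],[0,0,-0.016,0,0],[0,0,-0.016,0,0],[0,0,-0.016,0,0],[0,0,-0.016,0,0]]]'
```

```text
time_s: 51.0
tool_pos: [0.5103, -0.0274, 0.1176]
eef_rot: [[0.423, 0.906, -0.001], [0.906, -0.423, -0.001], [-0.001, -0.001, -1.0]]
ft_force: [-12.1, 0.8, 23.6]
width: 0.0136
finger_force: 30.0
```

```bash
python3 -m handwheel '[[[0,0,0.008,-0.1,0],[0,0,0.008,-0.2,0],[0,0,0.008,-0.3,0],[0,0,0.008,-0.4,0],[0,0,0.008,-0.5,0],[0,0,0.008,-0.6,0],[0,0,0.008,-0.7,0],[0,0,0.008,-0.78,0],[0,0,0.008,-0.83,0],[0,0,0.008,-0.83,0]]]'
python3 -c "
from g import *
print(manip.observe()['ft_torque'], np.degrees(PSI)-90)"
```

```text
time_s: 51.83
tool_pos: [0.5111, -0.0282, 0.1184]
eef_rot: [[0.886, 0.463, 0.001], [0.463, -0.886, -0.002], [-0.0, 0.002, -1.0]]
ft_force: [-2.1, -2.7, 5.1]
width: 0.0137
finger_force: 30.0
t 51.8 tcp [ 0.5111 -0.0282  0.1184] th -62.41 w 0.0137 F [-2.1 -2.7  5.1]
[-0.61250128  0.47162297  0.03655728] -58.63629029453874
```

The knob is home and the spindle is against the off stop. Next: re-seat, release, rise, and measure the channel from the first picture.

```bash
python3 -m handwheel '[[[0,0,-0.004,0.03,0],[0,0,-0.008,0.03,0],[0,0,-0.008,0.03,0],[0,0,-0.008,0.03,0],[0,0,0,0.03,0.4],[0,0,0,0.03,0.4],[0,0,0,0.03,0.4],[0,0,0,0.03,0.4],[0,0,0.08,0.03,0.4],[0,0,0.16,0.03,0.4]]]'
python3 -m handwheel '[[[-0.16,-0.168,0.06,0.96,0.5],[-0.16,-0.168,0.06,0.96,0.5],[-0.16,-0.168,0.06,0.96,0.5],[-0.16,-0.168,0.06,0.96,0.5],[-0.16,-0.168,0.06,0.96,0.5],[-0.16,-0.168,0.06,0.96,0.5],[-0.16,-0.168,0.06,0.96,0.5],[-0.16,-0.168,0.06,0.96,0.5],[-0.16,-0.168,0.06,0.96,0.5],[-0.16,-0.168,0.06,0.96,0.5]]]'
python3 -m handwheel '[[[0,0,0,0.985,0.5],[0,0,0,0.985,0.5],[0,0,0,0.985,0.5],[0,0,0,0.985,0.5],[0,0,0,0.985,0.5],[0,0,0,0.985,0.5],[0,0,0,0.985,0.5],[0,0,0,0.985,0.5],[0,0,0,0.985,0.5],[0,0,0,0.985,0.5]]]'
python3 - <<'E'
from g import *
go(.430,-.114,np.radians(26.5))
T=cap('top');S=cap('side')
# dark-line profile along warmer x over the channel, lips' tops z=.1, averaged over y
from scipy.ndimage import map_coordinates
xs=np.arange(.06,.15,.002)
for z,nm in((.1,'top'),):
    for c in(T,S):
        g=c['frame'].astype(float).mean(2); pr=[]
        for x in xs:
            uv=np.array([proj(c,[*W(x,y),z]) for y in np.linspace(-.06,.06,41)]); pr.append(map_coordinates(g,[uv[:,1],uv[:,0]],order=1).mean())
        print(' '.join(f'{x*1e3:.0f}:{p:.0f}' for x,p in zip(xs,pr)))
a=cv2.resize(T['frame'][140:240,310:410,::-1],(400,400),interpolation=cv2.INTER_CUBIC)
b=cv2.resize(S['frame'][120:220,240:340,::-1],(400,400),interpolation=cv2.INTER_CUBIC)
cv2.imwrite('pics/ch.png',np.hstack([a,b]))
E
```

```text
time_s: 52.67
tool_pos: [0.5076, -0.0264, 0.1946]
eef_rot: [[0.875, 0.484, -0.009], [0.484, -0.875, 0.003], [-0.007, -0.007, -1.0]]
ft_force: [0.1, -0.4, 0.5]
width: 0.0373
finger_force: 0.0
time_s: 53.5
tool_pos: [0.4306, -0.1111, 0.2273]
eef_rot: [[0.307, 0.952, -0.001], [0.952, -0.307, 0.001], [0.0, -0.001, -1.0]]
ft_force: [-1.5, 0.4, 0.0]
width: 0.0471
finger_force: 0.0
time_s: 54.33
tool_pos: [0.4307, -0.1113, 0.2278]
eef_rot: [[-0.444, 0.896, -0.0], [0.896, 0.444, 0.0], [0.0, 0.0, -1.0]]
ft_force: [0.1, -0.3, 1.0]
width: 0.0467
finger_force: 0.0
t 54.3 tcp [ 0.4307 -0.1113  0.2278] th 26.36 w 0.0467 F [ 0.1 -0.3  1. ]
  rows dx -0.0014 dy -0.0055 turn 0.0031 | mm [-0.7 -2.7] deg 0.1
60:160 62:161 64:159 66:155 68:152 70:150 72:142 74:127 76:125 78:140 80:149 82:155 84:156 86:156 88:156 90:149 92:133 94:122 96:134 98:146 100:153 102:156 104:156 106:156 108:147 110:121 112:88 114:73 116:74 118:82 120:96 122:112 124:130 126:143 128:138 130:125 132:126 134:135 136:140 138:141 140:140 142:140 144:140 146:140 148:140
60:162 62:162 64:160 66:158 68:152 70:145 72:142 74:137 76:120 78:97 80:89 82:105 84:128 86:140 88:143 90:142 92:138 94:131 96:110 98:90 100:96 102:126 104:149 106:158 108:161 110:161 112:158 114:142 116:112 118:85 120:77 122:83 124:106 126:138 128:156 130:156 132:140 134:113 136:94 138:90 140:94 142:99 144:103 146:107 148:112
```

View pics/ch.png

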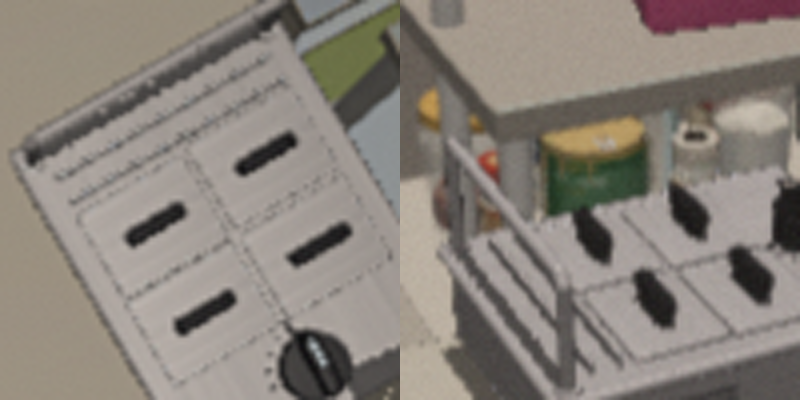

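All lids are flat and the knob's white line points at the off mark. The lips put the channel centre at about +85.5 mm along warmer x. Now I'll grasp the guard.

```bash
python3 -m handwheel '[[[-0.001,-0.005,-0.06,0,0.5],[-0.001,-0.005,-0.12,0,0.5],[-0.001,-0.005,-0.15,0,0.5],[-0.001,-0.005,-0.18,0,0.5],[-0.001,-0.005,-0.2,0,0.5],[-0.001,-0.005,-0.22,0,0.5],[-0.001,-0.005,-0.232,0,0.5],[-0.001,-0.005,-0.232,0,0.5],[-0.001,-0.005,-0.232,0,0.5],[-0.001,-0.005,-0.232,0,0.5]]]' 50
python3 -m handwheel '[[[0,0,0,0,0.5],[0,0,0,0,0],[0,0,0,0,0],[0,0,0,0,0],[0,0,0,0,0],[0,0,0,0,0],[0,0,0,0,0],[0,0,0,0,0],[0,0,0,0,0],[0,0,0,0,0]]]'
```

```text
time_s: 55.27
tool_pos: [0.431, -0.1142, 0.1126]
eef_rot: [[-0.446, 0.895, 0.002], [0.895, 0.446, -0.001], [-0.001, 0.001, -1.0]]
ft_force: [0.6, -0.4, 0.3]
width: 0.0468
finger_force: 0.0
time_s: 56.1
tool_pos: [0.4298, -0.114, 0.1118]
eef_rot: [[-0.446, 0.895, -0.001], [0.895, 0.446, -0.0], [0.0, -0.001, -1.0]]
ft_force: [-1.7, -0.9, 1.3]
width: 0.01
finger_force: 49.8
```

```bash
python3 -m handwheel '[[[0,0,0.08,0,0],[0,0,0.16,0,0],[0,0,0.24,0,0],[0,0,0.3,0,0],[0,0,0.3,0,0],[0,0,0.3,0,0],[0,0,0.3,0,0],[0,0,0.3,0,0],[0,0,0.3,0,0],[0,0,0.3,0,0]]]'
python3 -m handwheel '[[[0.06,0.046,0,0.05,0],[0.12,0.092,0,0.108,0],[0.18,0.138,0,0.108,0],[0.24,0.184,0,0.108,0],[0.3,0.229,0,0.108,0],[0.36,0.275,0,0.108,0],[0.42,0.321,0,0.108,0],[0.48,0.367,0,0.108,0],[0.48,0.367,0,0.108,0],[0.48,0.367,0,0.108,0]]]'
python3 -m handwheel '[[[0,0,0,0,0],[0,0,0,0,0],[0,0,-0.02,0,0],[0,0,-0.04,0,0],[0,0,-0.06,0,0],[0,0,-0.08,0,0],[0,0,-0.09,0,0],[0,0,-0.09,0,0],[0,0,-0.09,0,0],[0,0,-0.09,0,0]]]'
python3 - <<'E'
from g import *
go(*W(.084,0),PSI)
c=cap('side');cap('top')
# guard bottom corners expected
for y in(-.08,.08): print(proj(c,[*(P[:2]+EY*y),P[2]-.1]),proj(c,[*(P[:2]+EY*y),P[2]+.025]))
f=c['frame'][70:220,220:380,::-1]
cv2.imwrite('pics/gd.png',cv2.resize(f,(640,600),interpolation=cv2.INTER_CUBIC))
E
```

```text
time_s: 56.93
tool_pos: [0.4292, -0.1133, 0.2598]
eef_rot: [[-0.446, 0.895, -0.004], [0.895, 0.446, 0.002], [0.003, -0.002, -1.0]]
ft_force: [-0.1, -0.3, -2.6]
width: 0.01
finger_force: 49.9
time_s: 57.77
tool_pos: [0.6702, 0.071, 0.2582]
eef_rot: [[-0.522, 0.853, -0.005], [0.853, 0.522, -0.0], [0.003, -0.005, -1.0]]
ft_force: [0.3, -0.4, -2.4]
width: 0.0099
finger_force: 50.0
time_s: 58.6
tool_pos: [0.6706, 0.0697, 0.2173]
eef_rot: [[-0.52, 0.854, 0.001], [0.854, 0.52, -0.0], [-0.001, 0.001, -1.0]]
ft_force: [-0.1, -0.8, -2.4]
width: 0.0098
finger_force: 50.0
t 58.6 tcp [0.6706 0.0697 0.2173] th 31.33 w 0.0098 F [-0.1 -0.8 -2.4]
  rows dx -0.0011 dy -0.0001 turn 0.0008 | mm [-0.5 -0.1] deg 0.0
[265.91060248 172.79069622] [263.35041076 129.86068686]
[290.33456705 202.26301521] [289.08983947 155.99167465]
```

View pics/gd.png

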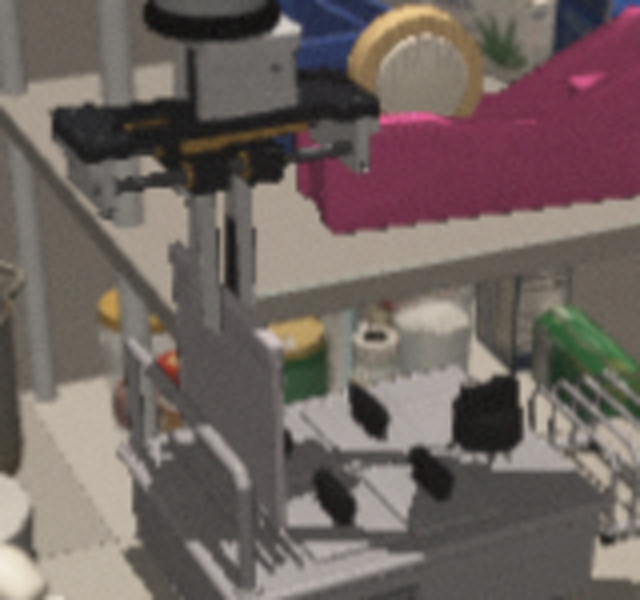

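The guard's near corners, (278,528) and (275,340) in the crop, match the prediction. It hangs upright above the channel, so I'll lower it.

```bash
python3 -m handwheel '[[[0,0,-0.015,0,0],[0,0,-0.025,0,0],[0,0,-0.03,0,0],[0,0,-0.035,0,0],[0,0,-0.04,0,0],[0,0,-0.045,0,0],[0,0,-0.05,0,0],[0,0,-0.053,0,0],[0,0,-0.055,0,0],[0,0,-0.055,0,0]]]'
```

```text
time_s: 59.53
tool_pos: [0.6704, 0.0698, 0.1901]
eef_rot: [[-0.52, 0.854, 0.001], [0.854, 0.52, 0.0], [-0.0, 0.001, -1.0]]
ft_force: [-1.0, 1.1, -0.1]
width: 0.0096
finger_force: 50.0
```

```bash
python3 -m handwheel '[[[0,0,0,0,0.3],[0,0,0,0,0.3],[0,0,0,0,0.3],[0,0,0,0,0.3],[0.01,0.006,0,0,0.3],[0.02,0.012,0,0,0.3],[0.03,0.018,0,0,0.3],[0.04,0.024,0,0,0.3],[0.05,0.03,0,0,0.3],[0.06,0.036,0,0,0.3]]]' 10
python3 -m handwheel '[[[0,0,0,0,0.3],[0,0,0,0,0.3],[0,0,0,0,0.3],[0,0,0,0,0.6],[0,0,0,0,0.6],[0,0,0,0,0.6],[0,0,0,0,0.6],[0,0,0,0,0.6],[0,0,0,0,0.6],[0,0,0,0,0.6]]]'
python3 - <<'E'
from g import *
c=cap('side');cap('top')
E
```

```text
time_s: 60.37
tool_pos: [0.7008, 0.0882, 0.1891]
eef_rot: [[-0.52, 0.854, -0.0], [0.854, 0.52, 0.0], [0.0, -0.0, -1.0]]
ft_force: [-0.5, -0.6, 0.2]
width: 0.0281
finger_force: 0.0
time_s: 61.2
tool_pos: [0.7002, 0.0877, 0.1894]
eef_rot: [[-0.52, 0.854, 0.0], [0.854, 0.52, -0.0], [-0.0, 0.0, -1.0]]
ft_force: [0.5, -0.5, 0.2]
width: 0.0567
finger_force: 0.0
t 61.2 tcp [0.7002 0.0877 0.1894] th 31.33 w 0.0567 F [ 0.5 -0.5  0.2]
```

```bash
python3 -m handwheel '[[[0,0,0.06,0,0.6],[0,0,0.14,0,0.6],[0,0,0.2,0,0.6],[-0.08,0,0.2,0,0.6],[-0.16,0.02,0.2,0,0.6],[-0.24,0.04,0.2,0,0.6],[-0.32,0.08,0.2,0,0.6],[-0.4,0.12,0.2,0,0.6],[-0.48,0.16,0.2,0,0.6],[-0.56,0.2,0.2,0,0.6]]]'
python3 -m handwheel '[[[-0.2,0.2,0,0,0.6],[-0.2,0.2,0,0,0.6],[-0.2,0.2,0,0,0.6],[-0.2,0.2,0,0,0.6],[-0.2,0.2,0,0,0.6],[-0.2,0.2,0,0,0.6],[-0.2,0.2,0,0,0.6],[-0.2,0.2,0,0,0.6],[-0.2,0.2,0,0,0.6],[-0.2,0.2,0,0,0.6]]]'
cat > ver.py <<'E'
from g import *
from scipy.ndimage import map_coordinates,gaussian_filter
from scipy.optimize import minimize
S=cap('side');T=cap('top')
def gm(c):
    g=gaussian_filter(c['frame'].astype(float).mean(2),.7); return np.hypot(*np.gradient(g))
G=[(T,gm(T)),(S,gm(S))]
def score(fx,fy,L,which=(0,1)):
    n=np.array([np.cos(L),-np.sin(L)]); t=0;N=0
    z0=.09+.003*np.sin(L)
    def pt(y,h,o): # h up panel, o normal offset
        x=fx+h*np.sin(L)+o*np.cos(L); z=z0+h*np.cos(L)-o*np.sin(L); return [*W(x,fy+y),z]
    for i in which:
        c,g=G[i]
        E=[[pt(y,.125,o) for y in np.linspace(-.078,.078,40)] for o in(-.005,.005)]+[[pt(s*.08,h,0) for h in np.linspace(.03,.12,25)] for s in(-1,1)]
        for e in E:
            uv=np.array([proj(c,p) for p in e]); t+=map_coordinates(g,[uv[:,1],uv[:,0]],order=1).mean()
    return t
for w in((0,),(1,),(0,1)):
    best=max(((score(fx,fy,L,w),fx,fy,L) for fx in(.080,.0835,.087,.09) for fy in np.arange(-.02,.021,.004) for L in np.arange(-.2,.6,.04)))
    print(w,np.round(best,3))
x,y=[.0805,0]
for L in np.arange(0,.5,.05): print(round(L,2),[round(score(.081,0,L,(i,)),1) for i in(0,1)])
E
python3 ver.py
```

```text
time_s: 62.13
tool_pos: [0.4292, 0.1827, 0.2894]
eef_rot: [[-0.519, 0.855, 0.0], [0.855, 0.519, 0.0], [0.0, 0.001, -1.0]]
ft_force: [0.2, 0.6, 0.4]
width: 0.0564
finger_force: 0.0
time_s: 62.97
tool_pos: [0.3319, 0.2815, 0.2892]
eef_rot: [[-0.518, 0.855, -0.0], [0.855, 0.518, -0.0], [-0.0, -0.0, -1.0]]
ft_force: [-0.4, 0.2, 0.3]
width: 0.0564
finger_force: 0.0
t 63.0 tcp [0.3319 0.2815 0.2892] th 31.21 w 0.0564 F [-0.4  0.2  0.3]
(0,) [68.811  0.084  0.     0.2  ]
(1,) [1.01985e+02 8.40000e-02 1.20000e-02 2.80000e-01]
(0, 1) [1.64127e+02 8.40000e-02 0.00000e+00 2.80000e-01]
0.0 [np.float64(26.7), np.float64(47.7)]
0.05 [np.float64(28.1), np.float64(45.7)]
0.1 [np.float64(29.6), np.float64(48.1)]
0.15 [np.float64(35.5), np.float64(51.7)]
0.2 [np.float64(55.4), np.float64(77.2)]
0.25 [np.float64(52.7), np.float64(52.9)]
0.3 [np.float64(67.8), np.float64(97.9)]
0.35 [np.float64(40.2), np.float64(52.5)]
0.4 [np.float64(28.8), np.float64(41.3)]
0.45 [np.float64(22.7), np.float64(33.7)]
```

The guard leans about 0.28 rad with its foot in the channel and is centred. One last numeric check of the lids and knob before handing in.

Run:
```python
from g import *
T=load('top'); g=T['frame'].astype(float)
def blob(p,h,f):
    u,v=np.round(proj(T,p)).astype(int); a=g[v-h:v+h+1,u-h:u+h+1]; m=f(a); Y,X=np.nonzero(m); return at(T,u-h+X.mean(),v-h+Y.mean(),p[2])[:2],len(X)
for x,y in[(-.036,.045),(-.036,-.045),(.036,.045),(.036,-.045)]:
    w=W(x,y); b,n=blob([*w,.112],8,lambda a:a.mean(2)<70); print('lid err mm',((b-w)*1e3).round(1),n)
s=[.5106,-.0276]
b,n=blob([*s,.114],9,lambda a:a.mean(2)<75); print('knob',b,n)
b2,n2=blob([*(np.array(s)+EX*.012),.13],5,lambda a:a.mean(2)>130); print('white',b2,n2,np.degrees(np.arctan2(*(b2-s)[::-1])),np.degrees(PSI))
```

```text
t 63.1 tcp [0.3317 0.2817 0.2892] th 31.24 w 0.0566 F [-0.3  0.4 -1.3]
lid err mm [0.3 1.7] 55
lid err mm [0.9 1.2] 56
lid err mm [-2.4 -1.9] 59
lid err mm [0.1 0.4] 60
knob [ 0.50908954 -0.02563524] 228
white [ 0.5256396  -0.02870338] 10 -4.196002517960575 31.363709705461265
```

Run:
```python
from h import *
T=load('top'); o=cv2.resize(cv2.imread('pics/ch.png')[:,:400],(100,100),interpolation=cv2.INTER_AREA).mean(2)
n=T['frame'][140:240,310:410].mean(2)
u,v=78,91
print(np.round(n[v-8:v+8,u-8:u+9]).astype(int)); print('corr',np.corrcoef(o[v-9:v+9,u-9:u+9].ravel(),n[v-9:v+9,u-9:u+9].ravel())[0,1])
```

```text
[[164 153 104  59  40  33  26  38  42  58  82  99 111 135 156 162 162]
 [153 165 121  59  22  17  29  82  61  33  45  52  57  82 118 154 163]
 [155 125  77  54  32  14  41 108 112  66  36  47  50  50  69 116 153]
 [126  66  39  55  40  17  47 120 170 116  43  43  52  51  49  69 114]
 [106  38  48  62  47  23  32  83 133 126  75  39  48  51  49  46  74]
 [ 87  48  60  64  60  33  18  42  87 163 123  53  35  49  51  48  53]
 [ 51  52  65  65  65  46  20  23  62 129 131  78  37  50  52  51  45]
 [ 33  53  65  65  64  61  36  18  39  90 167 123  53  35  50  52  45]
 [ 36  55  66  63  63  64  53  25  22  50 113  87  44  28  47  53  49]
 [ 37  56  65  65  65  64  61  38  17  30  61  60  45  31  37  49  48]
 [ 37  51  66  66  64  64  64  57  31  22  49  61  50  36  30  47  49]
 [ 55  38  61  66  64  63  65  62  43  25  37  61  60  46  32  33  45]
 [ 94  34  56  66  65  64  62  63  56  33  25  50  64  51  34  26  54]
 [107  40  37  58  66  65  63  64  61  44  21  33  59  56  37  35  87]
 [150  97  43  38  55  63  62  61  63  57  31  20  44  52  37  65 137]
 [162 151 108  58  40  54  60  61  62  58  43  24  32  42  78 133 158]]
corr 0.9983843419553612
```

```bash
python3 -c "
from bench import manip
print(manip.job_done())"
```

```text
the job is handed in; nothing more can be done
None
```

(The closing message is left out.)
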